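# Rebuild the swivel foot of a display stand

### The job

Rebuild the swivel foot of the display stand on its round foot plate: first seat the tapered sleeve in the plate's socket, then the tapered plug (spindle up) inside the sleeve, then put the large ring over the spindle, then the small ring on top of it, and last the black cap over the spindle. Lower every part fully home, straight and centred, one after another in this order, letting go of each before taking the next; do not drop parts into place and do not tip any over. Leave the bottle, the heat sink, the circuit board and the meter where they are.

Things in the scene. Friction and masses are not known exactly. Their poses are not given: they have to be found in the camera images.
- foot: Fixed foot plate: dark steel disc, diameter 124, 10 thick, with a tapered socket (open cup) in its middle. Socket: rim 40 above the bench, outer diameter 75 at the rim, bore about 63 at the rim narrowing to about 54 at its floor, which is 15 above the bench. Sizes in mm. Origin: centre of the underside, on the bench; z up.
- sleeve: Tapered sleeve: open aluminium cup, 58 mm tall, standing small end down, as used. Outer diameter 48 at the bottom, 60 at 36 height, then a straight collar (grip it here) to the rim. Floor 5 thick; inner diameter about 41 at the floor, 52 in the collar. Seated, its bottom is 15 above the bench, 3 play all round. Origin: centre of the underside; z up its axis.
- plug: Steel plug, 118 mm tall, standing small end down, as used. Body diameter 34 at the bottom, 44 at 50 height, straight to a flat shoulder at 60; above it a spindle of diameter 12 (grip its upper part), tapering from 113 to a 6 wide tip. Seated on the sleeve's floor, its bottom is 5 above the sleeve's bottom, 3 to 4 play, shoulder 7 above the rim. Origin: centre of the underside; z up its axis.
- large_ring: Large steel ring lying flat: outer diameter 56, hole diameter 24, 16 thick (mm). Goes flat on the plug's shoulder: its underside 60 above the plug's underside. Origin: centre of the underside; z up its axis.
- small_ring: Small steel ring lying flat: outer diameter 42, hole diameter 22, 14 thick (mm). Goes flat on the large ring: its underside 76 above the plug's underside. Origin: centre of the underside; z up its axis.
- cap: Black plastic cap, a plain round knob, diameter 38, 40 mm tall, standing closed end up, as used; a blind hole from below, diameter 22, 32 deep, goes over the spindle (28 of which stands clear of the small ring). Its underside ends 90 above the plug's underside. Origin: centre of the underside, at the open end; z up its axis.
- bottle: Bystander: white plastic bottle with blue cap, diameter 44, 115 mm tall, loose. Origin: centre of the underside.
- heatsink: Bystander: finned aluminium heat sink, 64 (its x) by 44 by 30 mm tall, loose. Origin: centre of the underside.
- board: Bystander: green circuit board with components, 160 (its x) by 110, about 20 mm tall, loose, at the robot's left. Origin: centre of the underside.
- meter: Bystander: yellow hand meter, 150 (its x) by 75 by 42 mm tall, loose, at the robot's right. Origin: centre of the underside.
Not all that is in view belongs to the job. Leave any brown or red look-alike of the small_ring alone.

How it is judged:
By the outcome, as a careful person would: the job done as asked, in the order asked, and still so for the second after the job is handed in, with the robot touching nothing.
It also fails if it takes over 136 s, if anything falls off the work surface, if the arm or the gripper's body presses on something with over 40 N, if the wrist force passes 120 N, or if a joint passes its speed limit or range.

### The arm

A 6-joint arm with a two-finger parallel gripper is mounted at the origin on the work surface. World frame = base frame: x ahead of the robot, y to its left, z up, the work surface at z = 0. Lengths are in mm, angles in rad, forces in N, time in s.
With the tool pointing down it reaches from about 350 to 925 mm from the base axis. Payload 6.4 kg.
Tool frame: the origin (TCP) lies at the very end of the fingers, on their centre line; the grasp point (between the pads) lies 19 mm behind it; z points along the fingers, y is the direction in which the jaws open and shut (so a half turn about z gives the same grasp; the last joint's range is limited). The gripper opens to 94 mm and grips with 3 to 60 N. Pads are 16 mm wide; open, the fingers measure 119 mm over their backs; the gripper's body (75 mm by 177 mm) begins 78 mm behind the grasp point.
Start: joints at [-1.389, 0.245, 1.558, -0, 1.339, -0.174], TCP at [226.426, -609.299, 205.455] pointing down, gripper open.
Joint ranges: [-3.13, 3.13], [-1.02, 2.26], [0.13, 2.54], [-0.95, 4.09], [0.21, 2.88], [-2.74, 2.74]. Speed limits (rad/s): [2.57, 2.57, 3.14, 3.14, 3.14, 3.14].

### API

Orientations are given as a rotation vector (axis times angle).
In Python, from plant import sensors, capture, bot, spot_in, silhouettes, spot_point gives the robot as it stands.
- The arm moves only by the tool servo_tool, never from a script. Its argument "rows" is text: rows parted by semicolons, each of 7 numbers parted by spaces: the turn, a rotation vector about the tool's x, y, z in rad, then the shift along the tool's x, y, z in cm, then the closure in counts, from 0 (fully open) to 255 (shut). A call has 1 to 20 rows; each row is the pose to reach, as a shift and turn from the pose commanded when the call began, along the tool's axes at that moment; what a row does not reach only later rows make up. A row lasts 1/10 s, in which the tool goes at most 50 mm and 8.59 degrees, less where a joint would pass 70% of its speed; a pose out of reach is approached as far as the arm can. A call with a gripper value outside its range is refused whole. The fingers move at their own pace and stop on an object; "newtons" is the grip in N (left out, the last holds). Time passes only in rows, so rows that repeat a pose let the fingers close. It gives the time, the measured TCP pose, the force and the opening at its end, in the units of the state.
- sensors.sense(): the state, without advancing time (a new reading comes with each control period).
- capture(name): name is "side" or "top" or "wrist"; returns a dict with "img" (384x512x3 uint8, red, green, blue), "mtx" (3x3 intrinsics, pixels), "k1" (the pictures are not rectified: a ray, as slopes to the right and down, at radius r is drawn at 1 + k1 r^2 times it, then the intrinsics apply), "eye" and "orientation" of the camera in the world. Camera axes: x right, y down, z forward; pixel columns grow to the right and rows downward; lengths in mm; the calibration is good to about 2 mm. A picture is of the moment at which its call begins. There is no depth.
- bot.job_done(): hands the job in, once; it reports no verdict.
Trained networks look in a picture, given as the dict that the camera call returned (one of the last four; its "shot" number tells which), for a name from the list of things; names that differ only in an ending like _2 or _b are one class to them, and where a whole thing is asked for, a point or a joint stands for the part that bears it (a point fixed in the world has none). Each returns a list of dicts, best first, with "p" (0 to 1); they miss things now and then, are a little off and sometimes report something else, mostly with a low value. They report only what shows in the picture. A call takes as long as a camera call. They do not tell look-alikes from the thing itself.
- spot_in(thing, picture): "point" ([x, y, z] in mm, in world coordinates, good to about 4 mm: the middle of the surface that is visible of it).
- silhouettes(thing, picture): "region" (384x512 bool, what is visible of it).
- spot_point(thing, picture): "point" ([x, y, z] in mm, in world coordinates, good to about 4 mm: a listed point, or the origin of a listed thing).
The state is a dict: "time": time; "joint_positions": joint angles; "joint_vel": joint speeds; "tau": joint torques, N m; "position": TCP position; "eef_rot": TCP orientation; "contact_force": force on the tool from outside, world axes, zero at the start; "torque": the same for the moment, N m; "gripper_width": opening from 0.0 (shut) to 1.0 (fully open).
Only numpy, scipy, OpenCV 4.12 (cv2) and the standard library are available. Lean on these libraries where they do the work, as an engineer would, in place of code of your own. Each camera call takes 0.05 s, during which the arm holds its last target.

## Working session

There is one attempt and no reset: what is moved stays moved. The work goes in short steps, Python scripts to look and compute and a tool call to move; the robot and the scene stay as the last step left them, time stands still between calls to the robot, and variables do not carry over. Pictures are saved under pics/ and viewed, and the job is handed in when it is done.

Besides the shell and the picture viewer there is one more tool, called after ">>>" by a JSON object that holds its "name" and its "arguments". servo_tool: Moves the arm, as the interface text tells. Its arguments: {"type":"object","properties":{"rows":{"type":"string"},"newtons":{"type":"number"}},"required":["rows"]}

```bash
ls; mkdir -p pics; cat > h.py <<'E'
import numpy as np, cv2
from plant import sensors, capture, bot, spot_in, silhouettes, spot_point
from scipy.spatial.transform import Rotation as R
def save(c,n): cv2.imwrite(f'pics/{n}.png',cv2.cvtColor(c['img'],cv2.COLOR_RGB2BGR))
E
python3 - <<'E'
from h import *
s=sensors.sense();print(s)
for n in ['side','top','wrist']:
    c=capture(n);save(c,n+'0');print(n,{k:v for k,v in c.items() if k!='img'})
    if n!='wrist':
        for t in ['foot','sleeve','plug','large_ring','small_ring','cap','bottle','heatsink','board','meter']:
            print(t,[(np.round(d['point']),round(d['p'],2)) for d in spot_point(t,c)])
E
```

```text
pics
{'time': 0.0, 'joint_positions': array([-1.38910222e+00,  2.45830854e-01,  1.55897038e+00,  2.49084827e-05,
        1.33866698e+00, -1.74069278e-01]), 'joint_vel': array([ 5.16408118e-04, -8.21918332e-05,  8.95715002e-04,  1.02944769e-04,
       -9.69255978e-04, -6.85412037e-04]), 'tau': array([-6.30673712e-04, -4.15834415e+01, -3.14602661e+01,  6.84795901e-02,
        3.31717380e-02, -1.57280574e-04]), 'position': array([ 226.32379765, -608.709974  ,  204.35807196]), 'eef_rot': array([-3.09017616e+00, -5.55548624e-01, -2.68202085e-05]), 'contact_force': array([-0.70322385,  0.08540387, -0.57721496]), 'torque': array([ 0.05271062, -0.01534906,  0.02157689]), 'gripper_width': 1.0013164668188288}
side {'mtx': array([[486.79933773,   0.        , 247.49531959],
       [  0.        , 486.79933773, 197.07430356],
       [  0.        ,   0.        ,   1.        ]]), 'k1': 0.01065012519946618, 'eye': array([ 254.6259179 ,  789.37011407, 1102.02441017]), 'orientation': array([-0.54244734,  2.79919336, -0.98838928]), 'shot': 1}
foot [(array([432., 125.,   4.]), 0.68), (array([608., 103., 
[... 1030 characters left out ...]
)]
small_ring [(array([606., 294.,  -2.]), 0.58), (array([686., 249.,  -0.]), 0.41)]
cap [(array([611., -94.,   2.]), 0.51)]
bottle [(array([432., -91.,   1.]), 0.5)]
heatsink [(array([609., 107.,  -3.]), 0.56)]
board [(array([468., 503.,   4.]), 0.73), (array([613., -93.,   1.]), 0.48)]
meter [(array([439., 279.,  -3.]), 0.74), (array([ 495., -482.,    4.]), 0.71)]
wrist {'mtx': array([[299.24512183,   0.        , 256.90887439],
       [  0.        , 299.24512183, 191.87296151],
       [  0.        ,   0.        ,   1.        ]]), 'k1': 0.021442711105534817, 'eye': array([ 292.79250021, -585.04071581,  384.48365701]), 'orientation': array([ 2.40630347, -1.67217528, -0.21029353]), 'shot': 3}
```

View pics/side0.png

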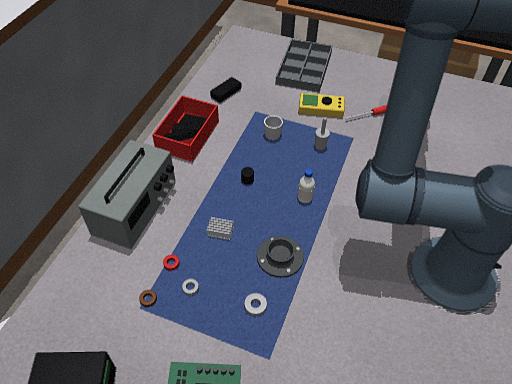

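View pics/top0.png

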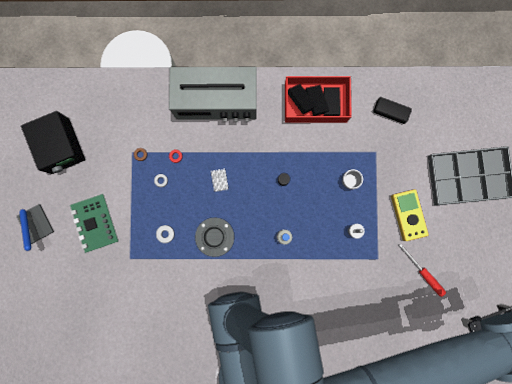

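View pics/wrist0.png

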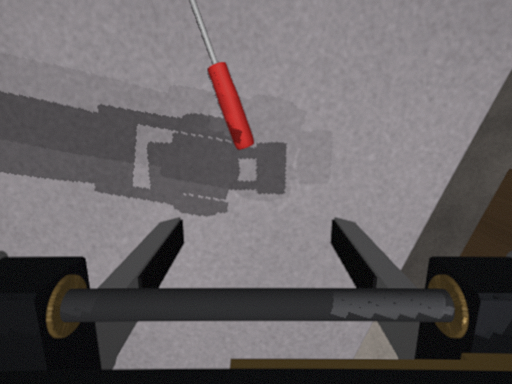

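The parts, with their pixels in the side picture:
- Sleeve (273,128), plug (322,135) and cap (247,175).
- Large ring (255,303) and foot (280,255).
- Small ring candidates: grey (190,286), red (171,262) and brown (148,298). By the description, it's the grey one.
- Other cap-like or cup-like things: the bottle's cap (308,172) and the foot's socket.

I'll start with a close crop, then plan the first move.

```bash
cat >> h.py <<'E'
def pose():
    s=sensors.sense(); return np.array(s['position']),R.from_rotvec(s['eef_rot'])
def delta(target,heading=0.0):
    p,r=pose()
    rt=R.from_euler('z',heading)*R.from_rotvec([np.pi,0,0])
    print('turn',np.round((r.inv()*rt).as_rotvec(),4),'shift cm',np.round(r.inv().apply(np.array(target)-p)/10,3))
def pix(P,c):
    r=R.from_rotvec(c['orientation']).inv().apply(np.atleast_2d(np.array(P,float)-c['eye']))
    s=r[:,:2]/r[:,2:]; s=s*(1+c['k1']*(s**2).sum(1,keepdims=True))
    return s@np.diag([c['mtx'][0,0],c['mtx'][1,1]])+c['mtx'][:2,2]
def ray(uv,c):
    s=cv2.undistortPoints(np.array(uv,float).reshape(-1,1,2),c['mtx'],np.array([c['k1'],0,0,0,0.])).reshape(-1,2)
    return R.from_rotvec(c['orientation']).apply(np.c_[s,np.ones(len(s))])
def onz(uv,z,c):
    d=ray(uv,c); return c['eye']+d*((z-c['eye'][2])/d[:,2:])
E
python3 - <<'E'
from h import *
c=capture('side'); im=cv2.resize(c['img'][110:320,130:340],None,fx=2.8,fy=2.8,interpolation=cv2.INTER_CUBIC)
cv2.imwrite('pics/crop1.png',im[:,:,::-1])
c=capture('wrist')
p,r=pose()
print('cam in tool: pos',r.inv().apply(c['eye']-p),'axes',(r.inv()*R.from_rotvec(c['orientation'])).as_matrix())
for i in range(3): print(pose()[0])
delta([580,-305,280])
E
```

```text
cam in tool: pos [  70.65450791    0.37156723 -179.01601955] axes [[ 2.81145139e-04 -9.69164350e-01 -2.46415063e-01]
 [ 9.99999582e-01  4.86915021e-04 -7.74123366e-04]
 [ 8.70235964e-04 -2.46414743e-01  9.69164082e-01]]
[ 226.43511722 -609.30564721  205.46508339]
[ 226.43511722 -609.30564721  205.46508339]
[ 226.43511722 -609.30564721  205.46508339]
turn [ 0.     -0.      0.3558] shift cm [ 43.742 -16.209  -7.453]
```

View pics/crop1.png

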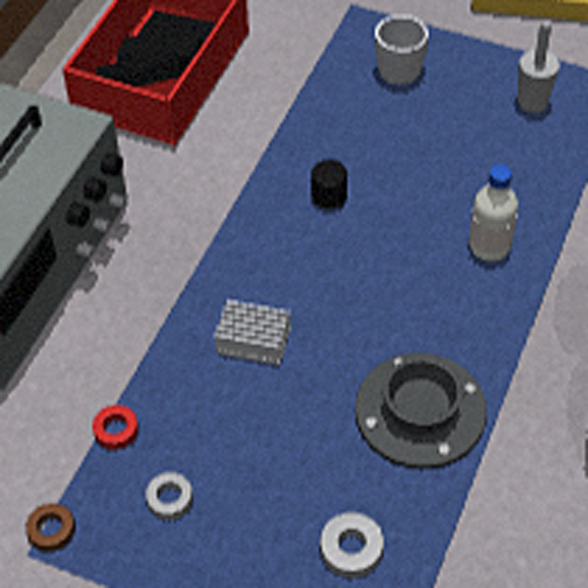

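The crop matches: sleeve top centre, plug top right, cap at (330,185), and the grey small ring at (168,495) apart from the red and brown ones. Moving over the sleeve.

>>> {"name": "servo_tool", "arguments": {"rows": "0 0 0.3558 43.74 -16.21 -7.45 0;0 0 0.3558 43.74 -16.21 -7.45 0;0 0 0.3558 43.74 -16.21 -7.45 0;0 0 0.3558 43.74 -16.21 -7.45 0;0 0 0.3558 43.74 -16.21 -7.45 0;0 0 0.3558 43.74 -16.21 -7.45 0;0 0 0.3558 43.74 -16.21 -7.45 0;0 0 0.3558 43.74 -16.21 -7.45 0;0 0 0.3558 43.74 -16.21 -7.45 0;0 0 0.3558 43.74 -16.21 -7.45 0;0 0 0.3558 43.74 -16.21 -7.45 0;0 0 0.3558 43.74 -16.21 -7.45 0;0 0 0.3558 43.74 -16.21 -7.45 0;0 0 0.3558 43.74 -16.21 -7.45 0"}}

```text
time: 2.65
position: [578.9, -306.0, 279.6]
eef_rot: [-3.141, 0.003, 0.001]
contact_force: [-0.5, 0.6, -0.6]
gripper_width: 1.001
```

```bash
python3 - <<'E'
from h import *
print(sensors.sense()['time'],pose()[0],pose()[1].as_rotvec())
c=capture('wrist');save(c,'w1')
for t in ['sleeve','plug']:
    print(t,[(np.round(d['point'],1),round(d['p'],2)) for d in spot_point(t,c)])
    for d in silhouettes(t,c)[:2]:
        m=d['region']; ys,xs=np.nonzero(m); print(round(d['p'],2),m.sum(),xs.min(),xs.max(),ys.min(),ys.max())
E
```

```text
2.65 [ 578.9214321  -306.01857131  279.56918888] [-3.14126176e+00  3.07809904e-03  1.08350417e-03]
sleeve [(array([ 608.3, -303.6,    1.4]), 0.55)]
0.87 1611 234 279 125 171
0.39 957 247 275 232 281
plug [(array([ 445.7, -313.7,   -1.7]), 0.85)]
0.72 1004 247 276 232 281
```

View pics/w1.png

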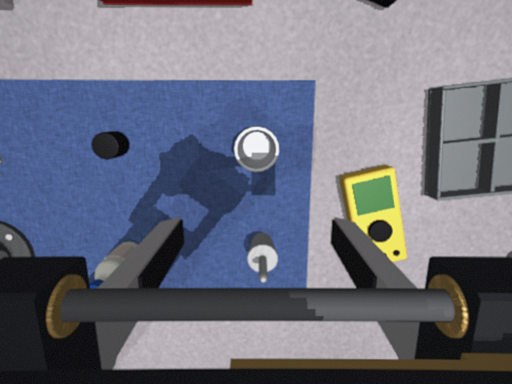

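```bash
cat >> h.py <<'E'
from scipy.optimize import minimize
PROF={'sleeve':[(24,0),(30,36),(30,58)],'plug':[(17,0),(22,50),(22,60)],'large_ring':[(28,0),(28,16)],
 'small_ring':[(21,0),(21,14)],'cap':[(19,0),(19,40)],'foot':[(62,0),(62,10)],'rim':[(37.5,40)],'bore':[(31.5,40)],'sleeverim':[(30,58)]}
A=np.linspace(0,2*np.pi,48,endpoint=False)
def model(name,x,y,c,z0=0,S=8):
    m=np.zeros((384,512),np.float32)
    parts=[PROF[name]]
    if name=='plug': parts.append([(6,60),(6,113),(3,118)])
    for pr in parts:
        P=np.concatenate([np.c_[x+r*np.cos(A),y+r*np.sin(A),np.full(48,z0+z)] for r,z in pr])
        h=cv2.convexHull(pix(P,c).astype(np.float32))
        big=np.zeros((384,512),np.uint8)
        cv2.fillPoly(big,[np.round(h*256).astype(np.int32)],255,cv2.LINE_AA,8)
        m=np.maximum(m,big/255.)
    return m
def fit(mask,name,x,y,c,z0=0):
    mask=mask.astype(float)
    f=lambda q:((model(name,q[0],q[1],c,z0)-mask)**2).sum()
    r=minimize(f,[x,y],method='Nelder-Mead',options=dict(initial_simplex=[[x,y],[x+6,y],[x,y+6]],xatol=.05))
    return r.x,r.fun,mask.sum()
def show(c,masks,n,box=None,f=3):
    im=c['img'].copy()[:,:,::-1].copy()
    x0,x1,y0,y1=box or (0,512,0,384)
    o=cv2.resize(im[y0:y1,x0:x1],None,fx=f,fy=f,interpolation=cv2.INTER_NEAREST)
    for m,col in masks:
        mm=cv2.resize(m[y0:y1,x0:x1].astype(np.float32),None,fx=f,fy=f)
        cs,_=cv2.findContours((mm>.5).astype(np.uint8),cv2.RETR_LIST,cv2.CHAIN_APPROX_NONE)
        cv2.drawContours(o,cs,-1,col,1)
    cv2.imwrite(f'pics/{n}.png',o)
E
python3 - <<'E'
from h import *
for cam in ['wrist','top','side']:
    c=capture(cam)
    ms=[]
    for t,x,y in [('sleeve',605,-305),('plug',446,-311)]:
        for d in silhouettes(t,c)[:1]:
            q,f,n=fit(d['region'],t,x,y,c); print(cam,t,round(d['p'],2),q,f,n)
            ms+= [(d['region'],(0,0,255)),(model(t,*q,c),(0,255,0))]
    b={'wrist':(200,330,110,300),'top':(320,400,150,260),'side':(240,350,100,170)}[cam]
    show(c,ms,'fit_'+cam,b,3 if cam=='wrist' else 6)
E
```

```text
wrist plug 0.72 [ 447.73942525 -312.74207073] 83.47710880430603 991.0
side sleeve 0.7 [ 603.87962341 -305.19356537] 58.11729334871203 368.0
side plug 0.55 [ 446.71078467 -313.61387169] 58.65879277201077 283.0
```

View pics/fit_wrist.png

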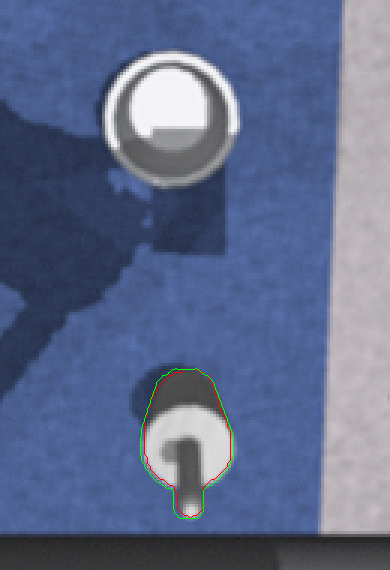

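View pics/fit_top.png

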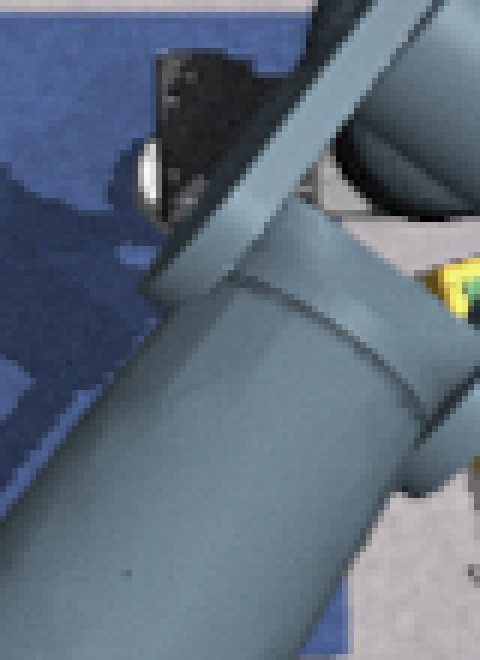

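```bash
cat >> h.py <<'E'
def find(t,x,y,cam='wrist',tries=3,z0=0,tag=None,pad=15):
    for k in range(tries):
        c=capture(cam)
        for d in silhouettes(t,c)[:3]:
            q,f,n=fit(d['region'],t,x,y,c,z0)
            ok=f/n<.25 and np.hypot(q[0]-x,q[1]-y)<60
            print(cam,t,round(d['p'],2),np.round(q,1),'res',round(f/n,2),'tcp',np.round(pose()[0],1))
            if ok:
                if tag:
                    m=model(t,*q,c,z0); ys,xs=np.nonzero(m>.5)
                    show(c,[(d['region'],(0,0,255)),(m,(0,255,0))],tag,(max(xs.min()-pad,0),min(xs.max()+pad,512),max(ys.min()-pad,0),min(ys.max()+pad,384)),6)
                return q
E
python3 - <<'E'
from h import *
find('sleeve',605,-305,tag='s1'); find('sleeve',605,-305)
delta([604,-305,200])
E
```

```text
wrist sleeve 0.85 [ 606.8 -304.1] res 0.1 tcp [ 580. -305.  280.]
wrist sleeve 0.9 [ 606.8 -305.4] res 0.05 tcp [ 580. -305.  280.]
turn [-0.  0. -0.] shift cm [2.402e+00 3.000e-03 7.995e+00]
```

View pics/s1.png

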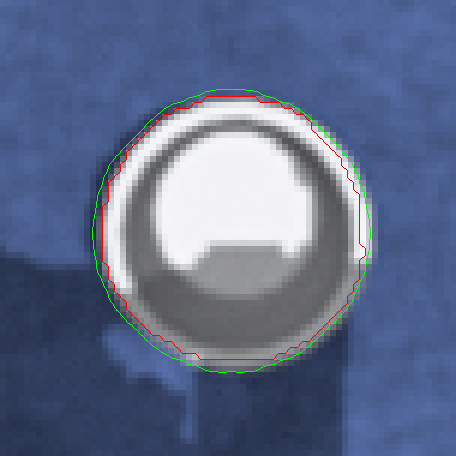

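>>> {"name": "servo_tool", "arguments": {"rows": "0 0 0 1.3 0 4.5 0;0 0 0 2.6 0 9 0;0 0 0 2.6 0 13.5 0;0 0 0 2.6 0 17 0;0 0 0 2.6 0 17 0;0 0 0 2.6 0 17 0;0 0 0 2.6 0 17 0"}}

```text
time: 4.35
position: [607.6, -306.2, 113.4]
eef_rot: [3.139, -0.0, 0.007]
contact_force: [-0.2, -0.0, 1.0]
gripper_width: 1.0
```

```bash
python3 - <<'E'
from h import *
find('sleeve',605,-305,tag='s2'); find('sleeve',605,-305)
c=capture('wrist'); save(c,'w2')
E
```

```text
wrist sleeve 0.85 [ 606.1 -305. ] res 0.05 tcp [ 607.5 -306.1  113.3]
wrist sleeve 0.83 [ 606.  -305.1] res 0.07 tcp [ 606.9 -305.7  112.2]
```

View pics/w2.png

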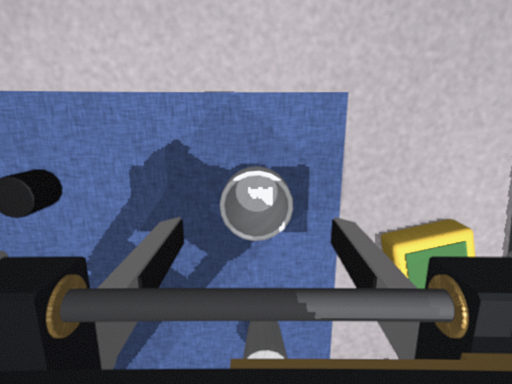

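View pics/s2.png

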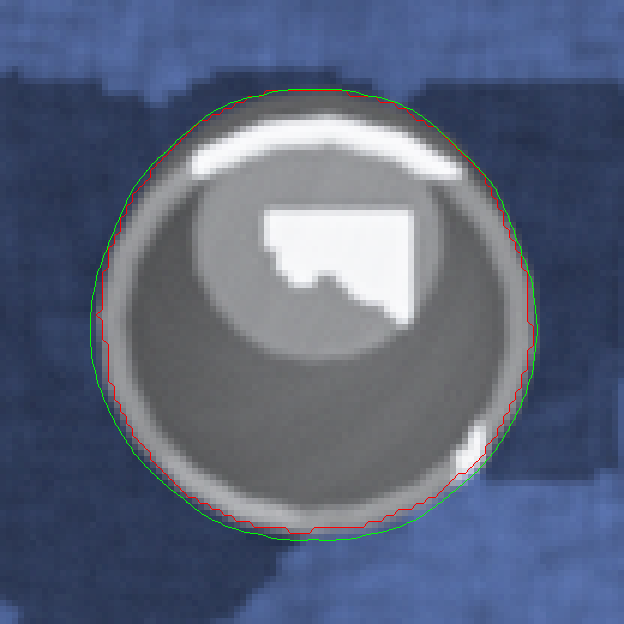

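>>> {"name": "servo_tool", "arguments": {"rows": "0 0 0 0 0 2.5 0;0 0 0 0 0 5 0;0 0 0 0 0 7.4 0;0 0 0 0 0 7.4 0;0 0 0 0 0 7.4 0;0 0 0 0 0 7.4 0;0 0 0 0 0 7.4 60;0 0 0 0 0 7.4 80;0 0 0 0 0 7.4 90;0 0 0 0 0 7.4 110;0 0 0 0 0 7.4 130;0 0 0 0 0 7.4 150;0 0 0 0 0 7.4 150;0 0 0 0 0 7.4 150;0 0 0 0 0 7.4 150", "newtons": 30}}

```text
time: 6.1
position: [606.0, -305.1, 36.1]
eef_rot: [3.141, -0.0, 0.0]
contact_force: [-1.0, -0.1, 1.0]
gripper_width: 0.641
```

```bash
python3 - <<'E'
from h import *
find('sleeve',605,-305,tag='s3');s=sensors.sense();print(s['gripper_width']*94,s['contact_force'],pose()[0])
find('sleeve',605,-305)
E
```

```text
wrist sleeve 0.72 [ 606.8 -305.3] res 0.04 tcp [ 606.  -305.1   36.1]
60.314034353254506 [-0.54706992 -0.26215045  2.51267331] [ 606.00197848 -305.07652352   36.10886676]
wrist sleeve 0.76 [ 606.8 -305.2] res 0.05 tcp [ 606.  -305.1   36.1]
```

View pics/s3.png

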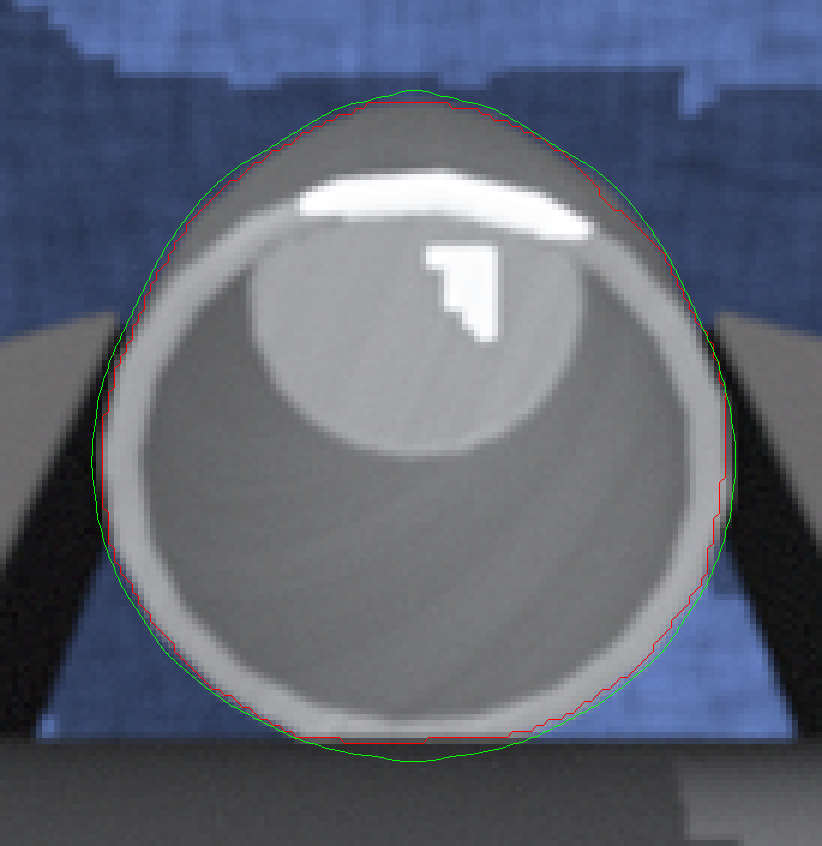

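>>> {"name": "servo_tool", "arguments": {"rows": "0 0 0 0 0 -2 150;0 0 0 0 0 -6 150;0 0 0 0 0 -10 150;0 0 0 0 0 -14 150;0 0 0 -1 -2 -18 150;0 0 0 -4 -5 -21 150;0 0 0 -7 -9 -24 150;0 0 0 -10 -13 -26.4 150;0 0 0 -13 -17 -26.4 150;0 0 0 -16 -21 -26.4 150;0 0 0 -19 -25 -26.4 150;0 0 0 -22 -29 -26.4 150;0 0 0 -23.1 -30.5 -26.4 150;0 0 0 -23.1 -30.5 -26.4 150;0 0 0 -23.1 -30.5 -26.4 150;0 0 0 -23.1 -30.5 -26.4 150;0 0 0 -23.1 -30.5 -26.4 150;0 0 0 -23.1 -30.5 -26.4 150"}}

```text
time: 8.1
position: [375.2, -0.6, 299.7]
eef_rot: [-3.141, 0.002, 0.002]
contact_force: [-0.2, 0.6, -1.0]
gripper_width: 0.639
```

```bash
python3 - <<'E'
from h import *
c=capture('wrist'); save(c,'w3'); print(pose()[0])
q=find('foot',428,124,tag='f1'); q=find('foot',428,124)
for cam in ['top','side']: find('foot',428,124,cam,tag='f_'+cam,tries=2)
E
```

```text
[375.23318055  -0.50215119 299.73262886]
wrist foot 0.68 [428.5 121.5] res 0.04 tcp [ 3.751e+02 -3.000e-01  2.998e+02]
wrist foot 0.95 [428.4 122.3] res 0.05 tcp [ 3.750e+02 -2.000e-01  2.999e+02]
top foot 0.68 [429.8 119.6] res 0.24 tcp [ 3.750e+02 -1.000e-01  2.999e+02]
side foot 0.73 [428.5 120.4] res 0.09 tcp [375.   0. 300.]
```

View pics/w3.png

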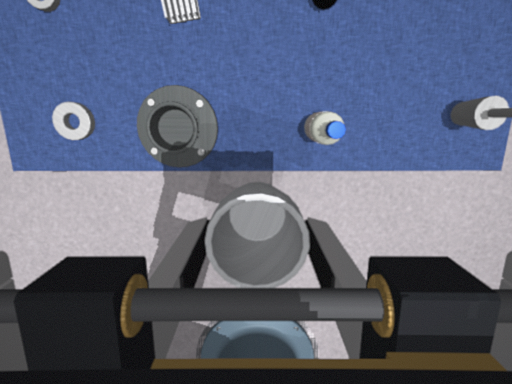

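View pics/f1.png

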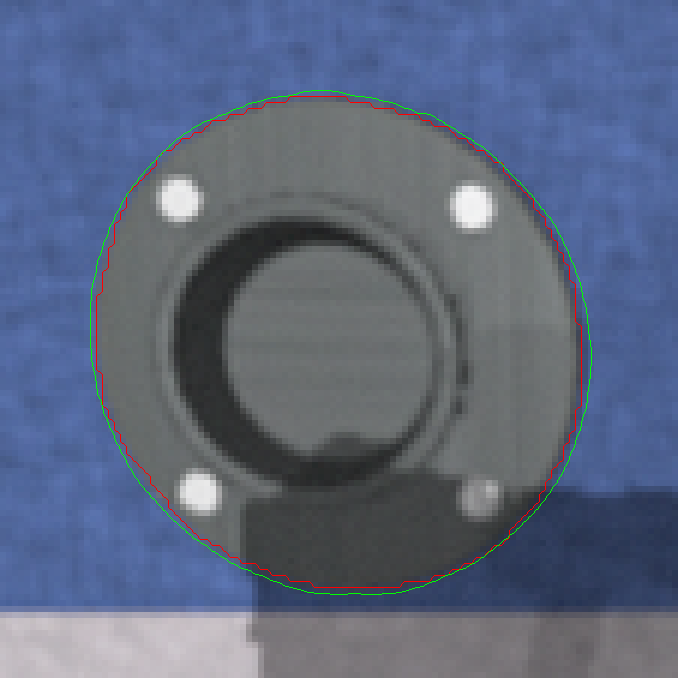

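>>> {"name": "servo_tool", "arguments": {"rows": "0 0 0 2.5 -4 3 150;0 0 0 5.3 -8 6 150;0 0 0 5.3 -12.2 10 150;0 0 0 5.3 -12.2 14 150;0 0 0 5.3 -12.2 18 150;0 0 0 5.3 -12.2 20 150;0 0 0 5.3 -12.2 20 150;0 0 0 5.3 -12.2 20 150;0 0 0 5.3 -12.2 20 150;0 0 0 5.3 -12.2 20 150"}}

```text
time: 9.55
position: [429.5, 121.9, 101.9]
eef_rot: [-3.142, 0.0, -0.006]
contact_force: [0.0, -0.8, -1.9]
gripper_width: 0.641
```

```bash
python3 - <<'E'
from h import *
c=capture('wrist'); save(c,'w4'); print(pose()[0])
c=capture('side'); show(c,[(model('foot',428.4,122,c),(0,255,0)),(model('sleeve',428.8,121.9,c,64),(0,0,255))],'s4',(220,340,190,300),5)
E
```

```text
[429.24828778 121.91730466 101.62972675]
```

View pics/w4.png

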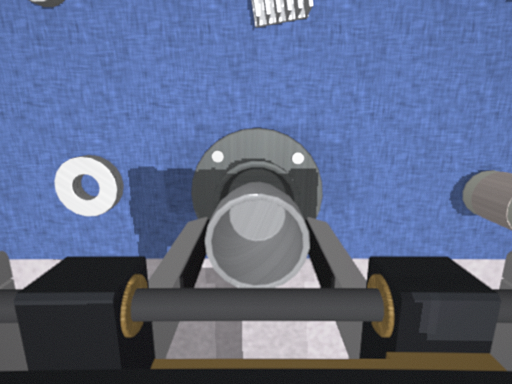

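View pics/s4.png

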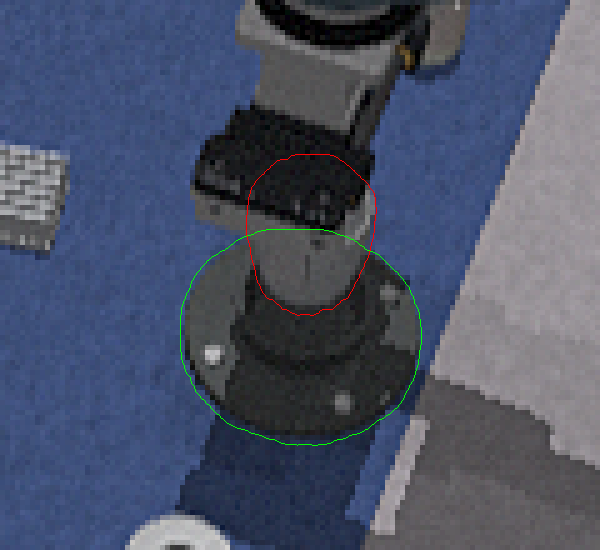

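```bash
python3 - <<'E'
from h import *
c=capture('wrist'); print(pose()[0])
show(c,[(model('foot',428.4,122,c),(0,255,0)),(model('rim',428.4,122,c),(0,255,255)),(model('sleeve',428.5,122,c,64),(0,0,255))],'w5',(180,335,115,295),5)
E
```

```text
[428.71573657 121.9639509  101.01090267]
```

View pics/w5.png

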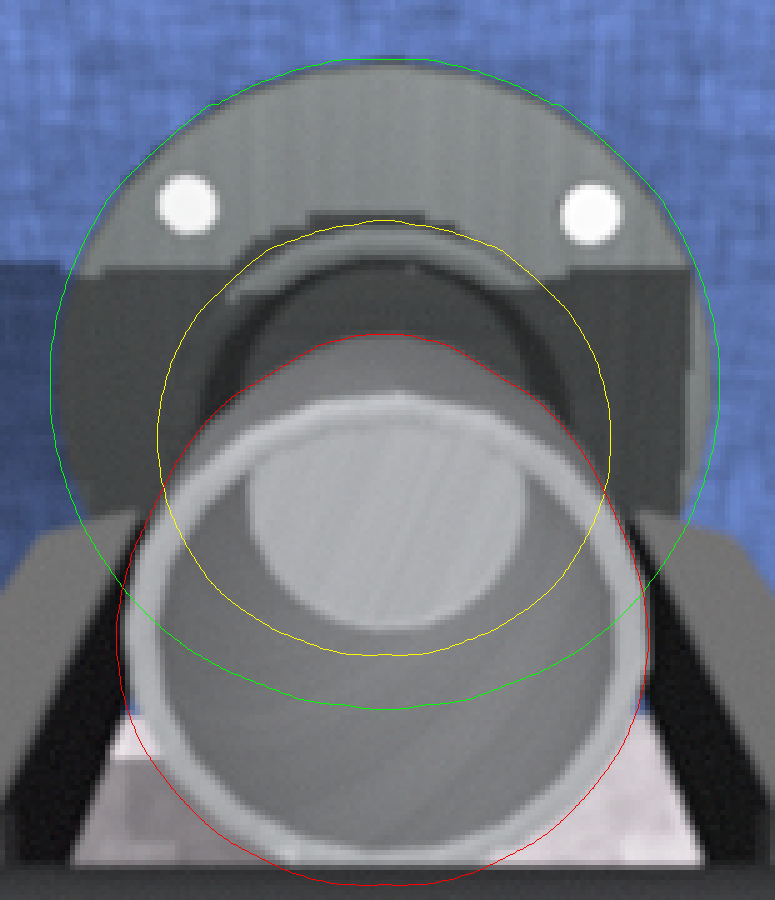

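>>> {"name": "servo_tool", "arguments": {"rows": "0 0 0 0 0 1 150;0 0 0 0 0 2 150;0 0 0 0 0 3 150;0 0 0 0 0 3.8 150;0 0 0 0 0 4.2 150;0 0 0 0 0 4.5 150;0 0 0 0 0 4.65 150;0 0 0 0 0 4.7 150;0 0 0 0 0 4.7 150;0 0 0 0 0 4.7 150"}}

```text
time: 10.7
position: [428.2, 122.0, 53.3]
eef_rot: [3.142, 0.0, 0.001]
contact_force: [-0.1, 0.2, -2.2]
gripper_width: 0.638
```

```bash
python3 - <<'E'
from h import *
s=sensors.sense();print(s['time'],s['contact_force'],pose()[0])
c=capture('wrist')
show(c,[(model('foot',428.4,122,c),(0,255,0)),(model('rim',428.4,122,c),(0,255,255)),(model('sleeverim',428.5,122,c,17),(0,0,255))],'w6',(180,335,115,295),5)
E
```

```text
10.7 [-0.05737318  0.18600901 -2.20705943] [428.23735682 122.01206197  53.25834594]
```

View pics/w6.png

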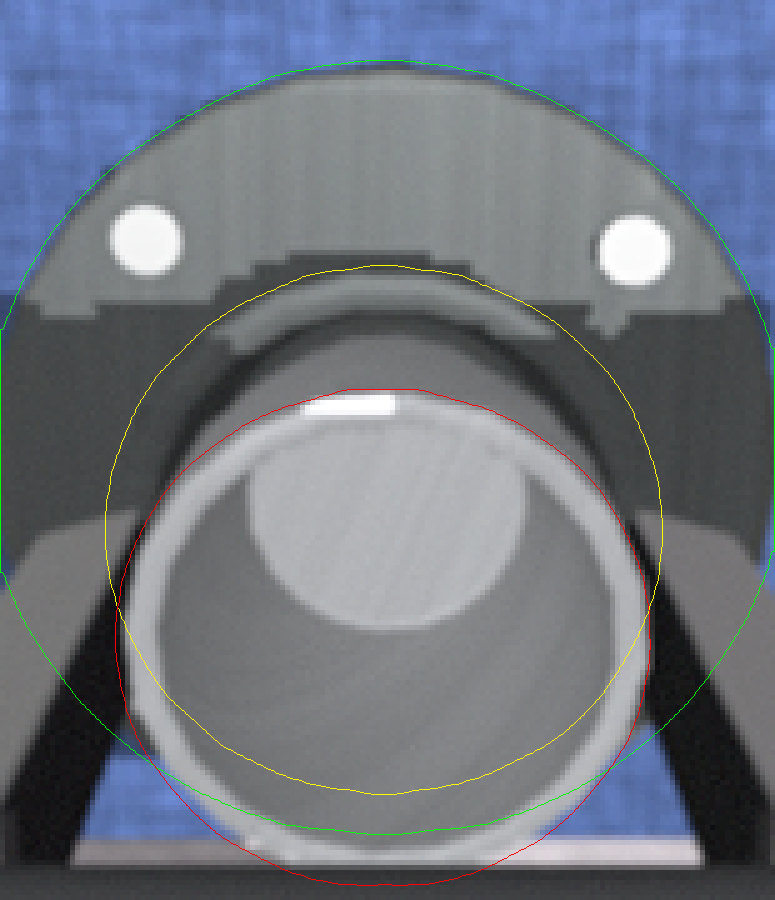

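>>> {"name": "servo_tool", "arguments": {"rows": "0 0 0 0 0 0.05 150;0 0 0 0 0 0.1 150;0 0 0 0 0 0.15 150;0 0 0 0 0 0.18 150;0 0 0 0 0 0.2 150;0 0 0 0 0 0.2 150;0 0 0 0 0 0.2 150"}}

```text
time: 11.45
position: [428.0, 122.0, 51.1]
eef_rot: [3.142, 0.0, -0.0]
contact_force: [-0.5, -0.4, -0.3]
gripper_width: 0.64
```

>>> {"name": "servo_tool", "arguments": {"rows": "0 0 0 0 0 0.03 150;0 0 0 0 0 0.06 150;0 0 0 0 0 0.08 150;0 0 0 0 0 0.08 150;0 0 0 0 0 0.08 150"}}

```text
time: 11.95
position: [428.2, 122.0, 51.1]
eef_rot: [3.141, 0.0, -0.001]
contact_force: [-5.5, -0.7, 8.4]
gripper_width: 0.638
```

>>> {"name": "servo_tool", "arguments": {"rows": "0 0 0 0 0 0.06 90;0 0 0 0 0 0.05 75;0 0 0 0 0 0.05 40;0 0 0 0 0 0.05 30;0 0 0 0 0 0.05 30;0 0 0 0 0 -1 20;0 0 0 0 0 -3 10;0 0 0 0 0 -6 0;0 0 0 0 0 -8 0;0 0 0 0 0 -8 0;0 0 0 0 0 -8 0;0 0 0 0 0 -8 0"}}

```text
time: 13.15
position: [427.0, 122.0, 128.9]
eef_rot: [3.142, -0.0, -0.004]
contact_force: [0.8, 0.7, 0.6]
gripper_width: 0.998
```

```bash
python3 - <<'E'
from h import *
s=sensors.sense();print(s['time'],s['contact_force'],pose()[0])
c=capture('wrist')
show(c,[(model('foot',428.4,122,c),(0,255,0)),(model('rim',428.4,122,c),(0,255,255)),(model('sleeverim',428.4,122,c,15),(0,0,255))],'w7',(180,335,115,295),5)
find('sleeve',428,122,z0=15);find('sleeve',428,122,z0=15)
E
```

```text
13.15 [0.75442206 0.73967111 0.57384928] [426.99815147 121.97000931 128.88124532]
wrist sleeve 0.8 [428.4 121.8] res 0.05 tcp [427.1 122.  128.9]
wrist sleeve 0.95 [428.5 121.8] res 0.03 tcp [427.5 122.  129.4]
```

View pics/w7.png

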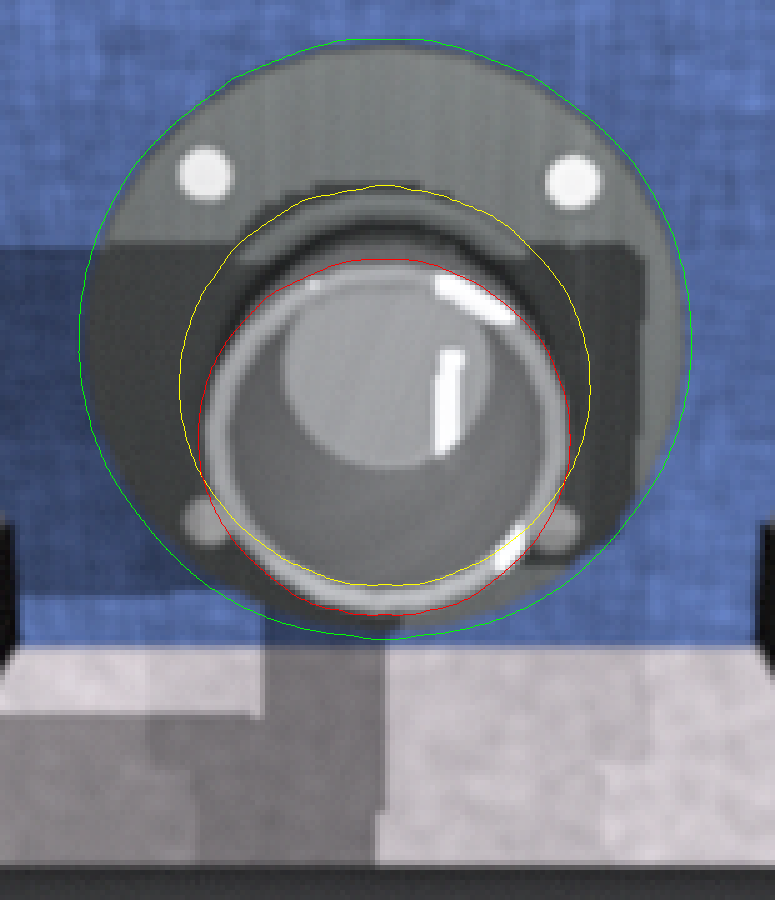

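>>> {"name": "servo_tool", "arguments": {"rows": "0 0 0 0 0 -3 0;0 0 0 0 1 -7 0;0 0 0 0 4 -11 0;0 0 0 0 8 -12 0;0 0 0 0 13 -12 0;0 0 0 0 18 -12 0;0 0 0 1 23 -12 0;0 0 0 1 28 -12 0;0 0 0 1.8 33 -12 0;0 0 0 1.8 38 -12 0;0 0 0 1.8 43.5 -11 0;0 0 0 1.8 43.5 -9 0;0 0 0 1.8 43.5 -9 0;0 0 0 1.8 43.5 -9 0;0 0 0 1.8 43.5 -9 0;0 0 0 1.8 43.5 -9 0;0 0 0 1.8 43.5 -9 0;0 0 0 1.8 43.5 -9 0"}}

```text
time: 15.2
position: [446.3, -312.7, 220.8]
eef_rot: [3.141, 0.001, 0.001]
contact_force: [0.2, -1.2, -0.0]
gripper_width: 1.001
```

```bash
python3 - <<'E'
from h import *
s=sensors.sense();print(s['time'],pose()[0])
find('plug',447,-313,tag='p1');find('plug',447,-313)
c=capture('wrist');save(c,'w8');print(pose()[0])
E
```

```text
15.2 [ 446.28136213 -312.67487377  220.79474375]
wrist plug 0.97 [ 449.2 -313.2] res 0.08 tcp [ 446.1 -312.8  220.5]
wrist plug 0.82 [ 448.1 -313.1] res 0.06 tcp [ 446.  -312.9  220.2]
[ 445.98946376 -312.93238289  220.20771334]
```

View pics/p1.png

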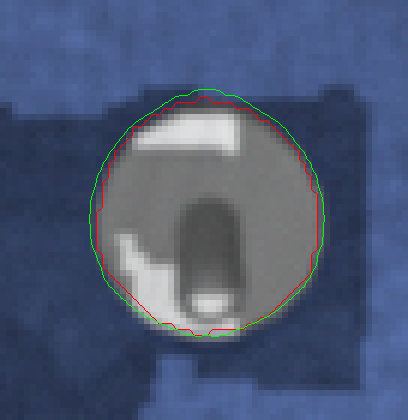

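View pics/w8.png

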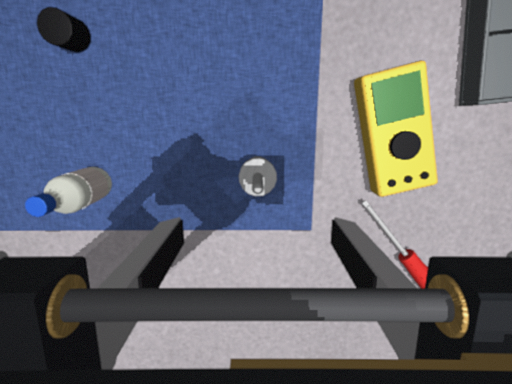

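>>> {"name": "servo_tool", "arguments": {"rows": "0 0 0 0.2 0 3 0;0 0 0 0.2 0 6 0;0 0 0 0.2 0 8.5 0;0 0 0 0.2 0 8.5 0;0 0 0 0.2 0 8.5 0;0 0 0 0.2 0 8.5 0"}}

```text
time: 16.05
position: [448.9, -313.9, 137.1]
eef_rot: [3.139, -0.0, 0.003]
contact_force: [0.4, 0.7, 0.0]
gripper_width: 0.997
```

```bash
python3 - <<'E'
from h import *
find('plug',447,-313,tag='p2',pad=30);find('plug',447,-313)
c=capture('wrist');print(pose()[0])
PROF['sp']=[(6,60),(6,113),(3,118)];PROF['bd']=[(17,0),(22,50),(22,60)]
show(c,[(model('sp',448,-313,c),(0,0,255)),(model('bd',448,-313,c),(0,255,0))],'p3',(190,330,130,270),5)
E
```

```text
wrist plug 0.57 [ 448.3 -313.7] res 0.05 tcp [ 448.8 -313.9  137. ]
wrist plug 0.66 [ 448.4 -313.6] res 0.07 tcp [ 448.5 -313.6  136.5]
[ 448.39944734 -313.41147092  136.19669047]
```

View pics/p3.png

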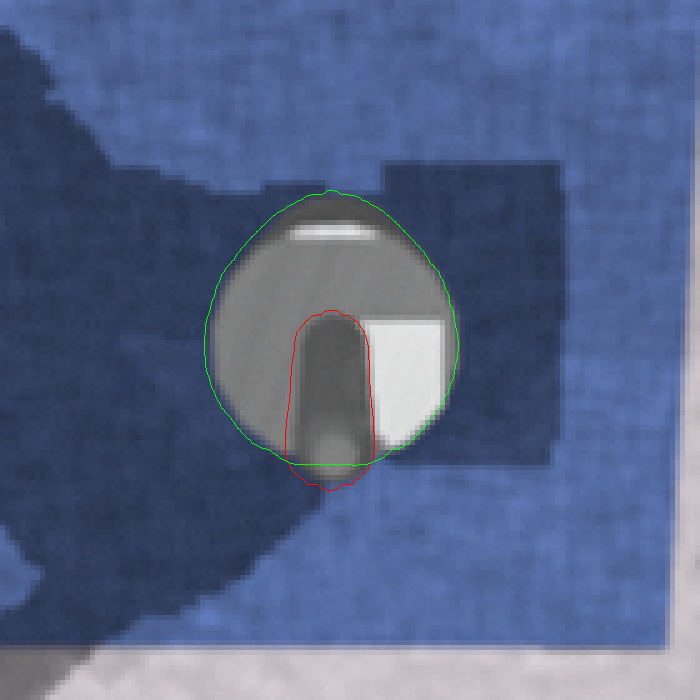

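>>> {"name": "servo_tool", "arguments": {"rows": "0 0 0 0.03 0.03 2 0;0 0 0 0.03 0.03 4 60;0 0 0 0.03 0.03 5.3 120;0 0 0 0.03 0.03 5.3 150;0 0 0 0.03 0.03 5.3 170;0 0 0 0.03 0.03 5.3 190;0 0 0 0.03 0.03 5.3 200;0 0 0 0.03 0.03 5.3 210;0 0 0 0.03 0.03 5.3 215;0 0 0 0.03 0.03 5.3 220;0 0 0 0.03 0.03 5.3 225;0 0 0 0.03 0.03 5.3 240;0 0 0 0.03 0.03 5.3 255;0 0 0 0.03 0.03 5.3 255;0 0 0 0.03 0.03 5.3 255;0 0 0 0.03 0.03 5.3 255", "newtons": 50}}

```text
time: 17.9
position: [448.3, -313.3, 82.2]
eef_rot: [3.141, -0.0, 0.0]
contact_force: [-0.9, -0.5, -1.0]
gripper_width: 0.119
```

```bash
python3 - <<'E'
from h import *
s=sensors.sense();print(s['time'],s['gripper_width']*94,s['contact_force'],pose()[0])
c=capture('wrist');save(c,'w9');PROF['sp']=[(6,60),(6,113),(3,118)];PROF['bd']=[(17,0),(22,50),(22,60)]
show(c,[(model('sp',448,-313,c),(0,0,255)),(model('bd',448.3,-313.3,c),(0,255,0))],'p4',(190,330,130,300),5)
E
```

```text
17.9 11.14509088498404 [-0.89701312 -0.46448814 -1.0031409 ] [ 448.27276173 -313.33663921   82.16252355]
```

View pics/p4.png

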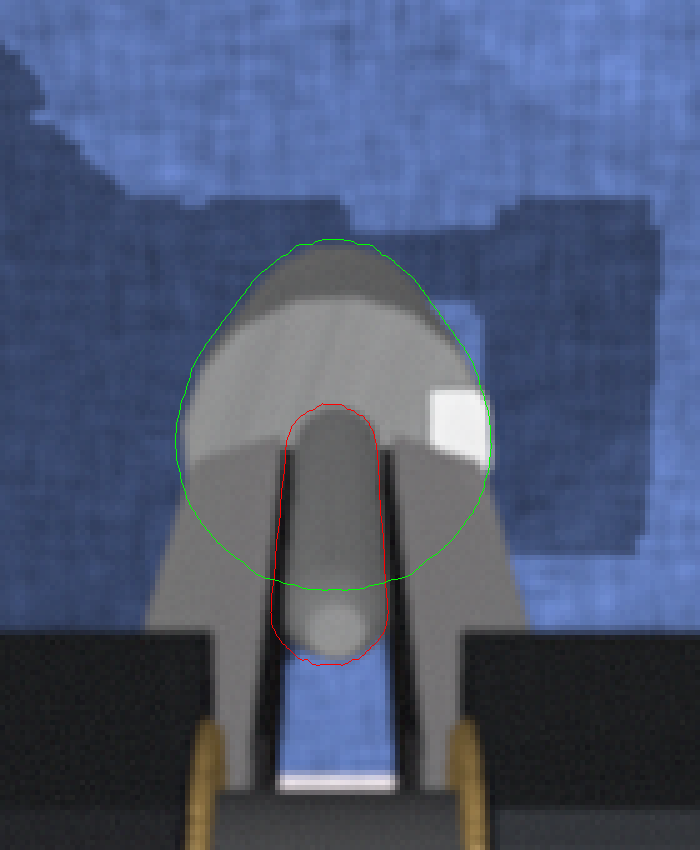

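>>> {"name": "servo_tool", "arguments": {"rows": "0 0 0 0 0 -1 255;0 0 0 0 0 -3 255;0 0 0 0 0 -6 255;0 0 0 0 0 -9 255;0 0 0 0 0 -12 255;0 0 0 0 -2 -15 255;0 0 0 0 -5 -17 255;0 0 0 0 -9 -19 255;0 0 0 0 -13 -19 255;0 0 0 0 -17 -19 255;0 0 0 0 -21 -19 255;0 0 0 -1 -25 -19 255;0 0 0 -1 -29 -19 255;0 0 0 -2 -33 -19 255;0 0 0 -2 -37 -18 255;0 0 0 -2 -40 -16 255;0 0 0 -2 -42 -14 255;0 0 0 -2 -43.5 -12 255;0 0 0 -2 -43.5 -10 255;0 0 0 -2 -43.5 -10 255"}}

```text
time: 19.95
position: [425.6, 122.2, 179.3]
eef_rot: [3.142, 0.002, -0.011]
contact_force: [-0.2, 0.3, -3.0]
gripper_width: 0.119
```

>>> {"name": "servo_tool", "arguments": {"rows": "0 0 0 0 0 0 255;0 0 0 0 0 0 255;0 0 0 0 0 0 255;0 0 0 0 0 0 255"}}

```text
time: 20.35
position: [428.9, 121.5, 183.1]
eef_rot: [-3.142, 0.001, -0.003]
contact_force: [0.4, 1.9, -2.3]
gripper_width: 0.118
```

```bash
python3 - <<'E'
from h import *
s=sensors.sense();print(s['time'],s['gripper_width']*94,s['contact_force'],s['torque'],pose()[0])
PROF['sp']=[(6,60),(6,113),(3,118)];PROF['bd']=[(17,0),(22,50),(22,60)]
for cam,b in [('wrist',(170,345,100,300)),('side',(220,340,150,300))]:
    c=capture(cam);p=pose()[0];print(p)
    show(c,[(model('sp',p[0],p[1],c,p[2]-82),(0,0,255)),(model('bd',p[0],p[1],c,p[2]-82),(0,255,0)),(model('sleeve',428.4,121.9,c,15),(0,255,255))],'p5'+cam,b,4)
E
```

```text
20.35 11.05316057031311 [ 0.38582098  1.93521536 -2.30864103] [ 0.08486155 -0.02511394  0.02118132] [428.85684498 121.50164938 183.13938457]
[428.68999108 121.53403015 182.88666575]
[428.56387643 121.55469071 182.66798848]
```

View pics/p5wrist.png

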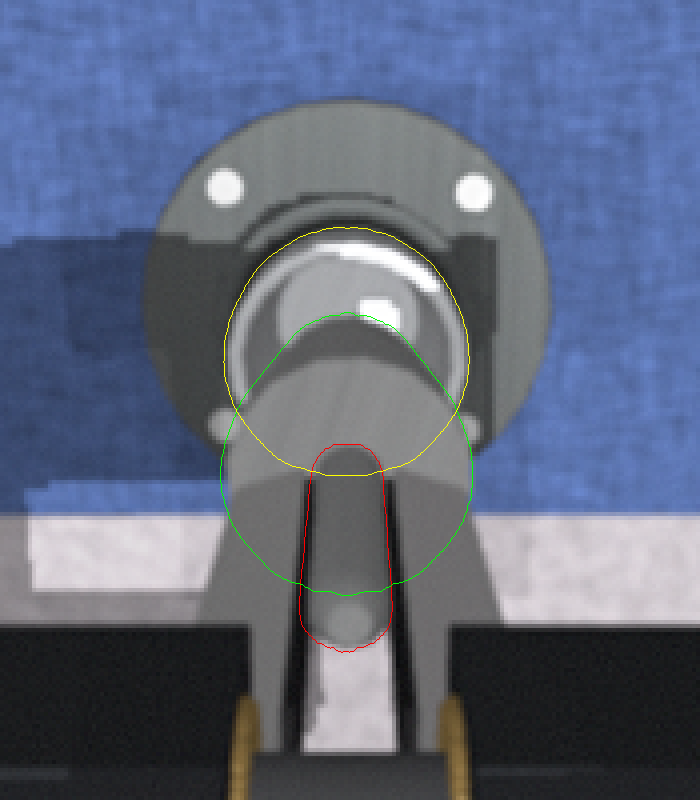

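View pics/p5side.png

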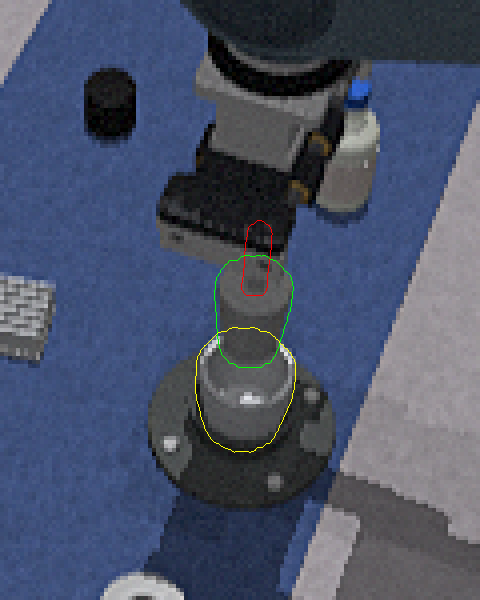

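>>> {"name": "servo_tool", "arguments": {"rows": "0 0 0 0 -0.02 1.5 255;0 0 0 0 -0.02 3 255;0 0 0 0 -0.02 4.2 255;0 0 0 0 -0.02 5.2 255;0 0 0 0 -0.02 6.2 255;0 0 0 0 -0.02 7 255;0 0 0 0 -0.02 7.4 255;0 0 0 0 -0.02 7.7 255;0 0 0 0 -0.02 7.7 255;0 0 0 0 -0.02 7.7 255;0 0 0 0 -0.02 7.7 255"}}

```text
time: 21.55
position: [428.6, 121.9, 105.6]
eef_rot: [-3.142, 0.0, -0.001]
contact_force: [0.5, -0.0, -2.4]
gripper_width: 0.116
```

>>> {"name": "servo_tool", "arguments": {"rows": "0 0 0 0 0 0.05 255;0 0 0 0 0 0.1 255;0 0 0 0 0 0.15 255;0 0 0 0 0 0.2 255;0 0 0 0 0 0.25 255;0 0 0 0 0 0.27 255;0 0 0 0 0 0.27 255;0 0 0 0 0 0.27 255"}}

```text
time: 22.35
position: [428.3, 121.9, 102.5]
eef_rot: [-3.142, 0.0, -0.0]
contact_force: [-0.2, -0.5, -2.9]
gripper_width: 0.116
```

>>> {"name": "servo_tool", "arguments": {"rows": "0 0 0 0 0 0.03 255;0 0 0 0 0 0.06 255;0 0 0 0 0 0.08 255;0 0 0 0 0 0.08 255;0 0 0 0 0 0.08 255"}}

```text
time: 22.85
position: [428.6, 121.9, 102.1]
eef_rot: [-3.142, 0.0, -0.001]
contact_force: [-0.3, 0.2, 3.4]
gripper_width: 0.117
```

>>> {"name": "servo_tool", "arguments": {"rows": "0 0 0 0 0 -0.02 220;0 0 0 0 0 -0.03 212;0 0 0 0 0 -0.03 200;0 0 0 0 0 -0.03 170;0 0 0 0 0 -0.03 140;0 0 0 0 0 -0.03 110;0 0 0 0 0 -0.03 80;0 0 0 0 0 -2 50;0 0 0 0 0 -6 0;0 0 0 0 0 -10 0;0 0 0 0 0 -12 0;0 0 0 0 0 -12 0;0 0 0 0 0 -12 0;0 0 0 0 0 -12 0"}}

```text
time: 24.25
position: [427.1, 121.9, 219.6]
eef_rot: [3.142, -0.0, -0.006]
contact_force: [0.6, 0.4, -1.4]
gripper_width: 0.998
```

```bash
python3 - <<'E'
from h import *
s=sensors.sense();print(s['time'],s['gripper_width']*94,s['contact_force'],pose()[0])
find('plug',428,122,z0=20);find('plug',428,122,z0=20)
PROF['sp']=[(6,60),(6,113),(3,118)];PROF['bd']=[(22,60)]
c=capture('wrist');save(c,'w10')
show(c,[(model('sp',428.4,121.9,c,20),(0,0,255)),(model('bd',428.4,121.9,c,20),(0,255,0)),(model('sleeverim',428.4,121.9,c,15),(0,255,255))],'p6',(170,345,90,280),5)
E
```

```text
24.25 93.77793053619808 [ 0.58934372  0.41796458 -1.42236312] [427.14217863 121.86736759 219.56824387]
wrist plug 0.75 [428.1 121.9] res 0.09 tcp [427.3 121.9 219.7]
wrist plug 0.61 [428.4 122.5] res 0.09 tcp [427.6 121.9 220.4]
```

View pics/p6.png

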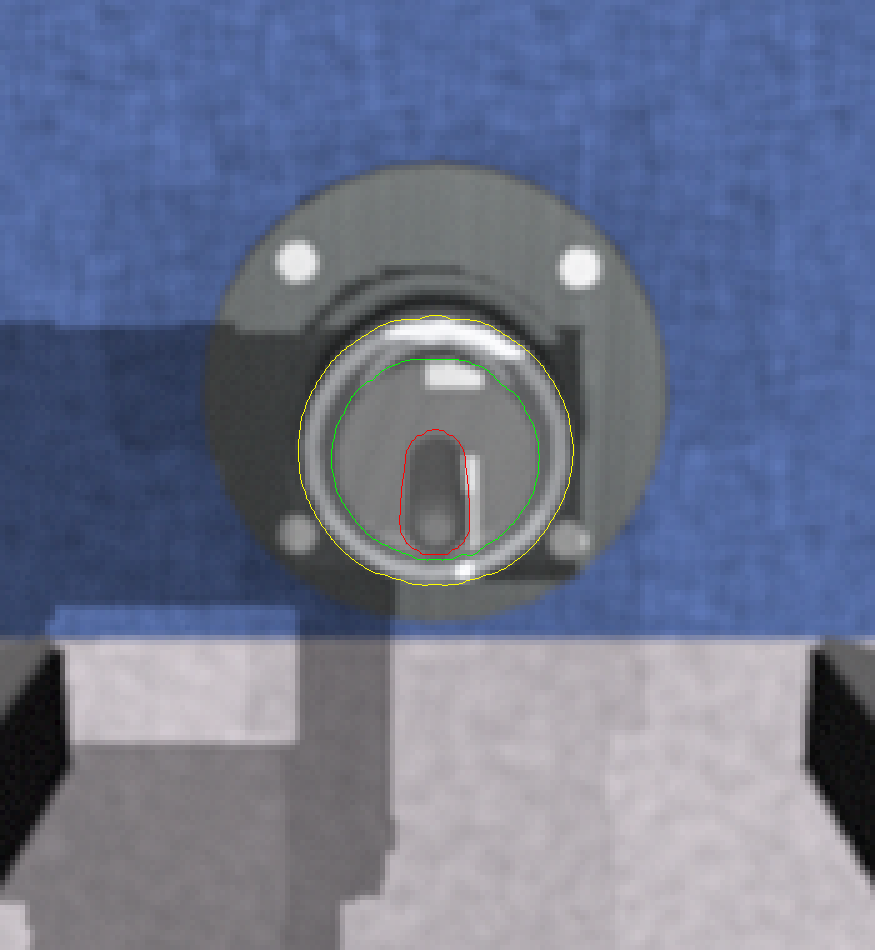

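>>> {"name": "servo_tool", "arguments": {"rows": "0 0 0 0.4 -4 0 0;0 0 0 0.8 -8 0 0;0 0 0 1.2 -12 2 0;0 0 0 1.2 -15.5 5 0;0 0 0 1.2 -15.5 9 0;0 0 0 1.2 -15.5 12 0;0 0 0 1.2 -15.5 12 0;0 0 0 1.2 -15.5 12 0;0 0 0 1.2 -15.5 12 0;0 0 0 1.2 -15.5 12 0"}}

```text
time: 25.5
position: [441.8, 277.3, 103.9]
eef_rot: [-3.14, 0.001, -0.006]
contact_force: [0.4, -0.4, 0.3]
gripper_width: 1.004
```

```bash
python3 - <<'E'
from h import *
print(sensors.sense()['time'])
find('large_ring',441,277,tag='l1');find('large_ring',441,277)
c=capture('wrist');save(c,'w11');print(pose()[0],pose()[1].as_rotvec())
E
```

```text
25.5
wrist large_ring 0.83 [437.3 277.5] res 0.31 tcp [441.3 277.1 103.3]
wrist large_ring 0.83 [438.1 277.4] res 0.23 tcp [440.8 277.  102.6]
wrist large_ring 0.75 [437.8 277.6] res 0.28 tcp [440.5 276.9 102.1]
wrist large_ring 0.8 [437.5 277. ] res 0.33 tcp [440.3 276.9 101.8]
wrist large_ring 0.81 [438.2 276.5] res 0.29 tcp [440.2 276.9 101.7]
[440.22241311 276.89063253 101.61870594] [ 3.14153871e+00  5.33770481e-05 -1.46283826e-04]
```

View pics/w11.png

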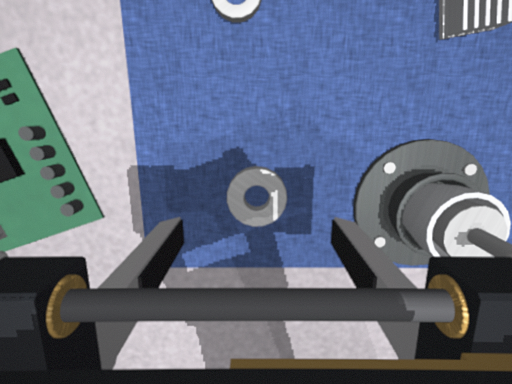

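View pics/l1.png

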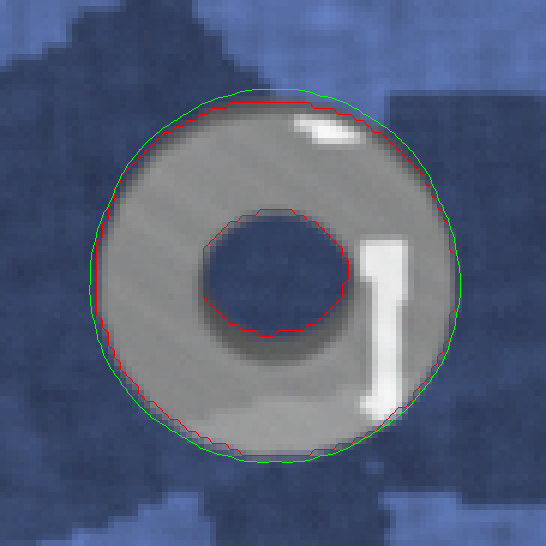

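```bash
python3 - <<'E'
s=open('h.py').read()
s=s.replace("q,f,n=fit(d['region'],t,x,y,c,z0)\n            ok","d['region']=binary_fill_holes(d['region']);q,f,n=fit(d['region'],t,x,y,c,z0)\n            ok")
s="from scipy.ndimage import binary_fill_holes\n"+s
open('h.py','w').write(s)
E
python3 - <<'E'
from h import *
for i in range(3):find('large_ring',441,277,tag='l2')
E
```

```text
wrist large_ring 0.94 [438.1 277.6] res 0.07 tcp [440.2 276.9 101.6]
wrist large_ring 0.55 [438.1 277.7] res 0.08 tcp [440.2 276.9 101.6]
wrist large_ring 0.56 [438.2 277.4] res 0.05 tcp [440.2 276.9 101.6]
```

>>> {"name": "servo_tool", "arguments": {"rows": "0 0 0 -0.21 -0.06 3 0;0 0 0 -0.21 -0.06 6 0;0 0 0 -0.21 -0.06 8 0;0 0 0 -0.21 -0.06 9 0;0 0 0 -0.21 -0.06 9.5 0;0 0 0 -0.21 -0.06 9.9 0;0 0 0 -0.21 -0.06 9.9 0;0 0 0 -0.21 -0.06 9.9 40;0 0 0 -0.21 -0.06 9.9 70;0 0 0 -0.21 -0.06 9.9 85;0 0 0 -0.21 -0.06 9.9 95;0 0 0 -0.21 -0.06 9.9 105;0 0 0 -0.21 -0.06 9.9 130;0 0 0 -0.21 -0.06 9.9 150;0 0 0 -0.21 -0.06 9.9 150;0 0 0 -0.21 -0.06 9.9 150", "newtons": 40}}

```text
time: 27.95
position: [438.2, 277.5, 2.8]
eef_rot: [3.142, 0.0, 0.0]
contact_force: [-1.3, -0.2, 1.9]
gripper_width: 0.596
```

```bash
python3 - <<'E'
from h import *
s=sensors.sense();print(s['time'],s['gripper_width']*94,s['contact_force'],pose()[0])
for i in range(2):find('large_ring',438,277.5,tag='l3')
E
```

```text
27.95 56.00909091927196 [-1.27864792 -0.20217461  1.88133896] [438.23396818 277.48157115   2.79004094]
wrist large_ring 0.97 [438.4 277.4] res 0.06 tcp [438.2 277.5   2.8]
wrist large_ring 0.95 [437.7 277.5] res 0.05 tcp [438.2 277.5   2.8]
```

View pics/l3.png

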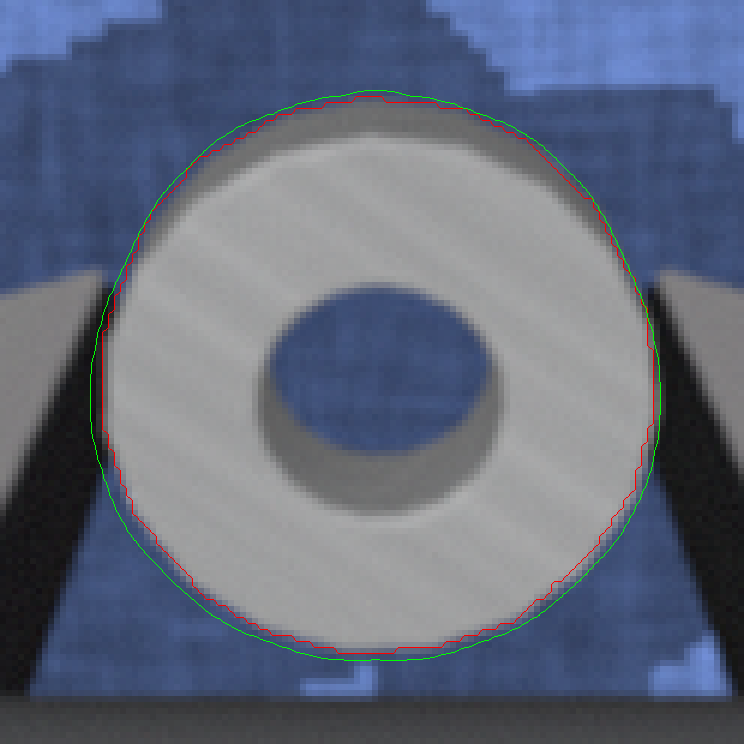

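>>> {"name": "servo_tool", "arguments": {"rows": "0 0 0 0 0 -1 150;0 0 0 0 0 -4 150;0 0 0 0 0 -8 150;0 0 0 0 0 -12 150;0 0 0 0 1 -15 150;0 0 0 -0.3 4 -16.5 150;0 0 0 -0.6 8 -16.5 150;0 0 0 -0.98 12 -16.5 150;0 0 0 -0.98 14.5 -16.5 150;0 0 0 -0.98 15.55 -16.5 150;0 0 0 -0.98 15.55 -16.5 150;0 0 0 -0.98 15.55 -16.5 150;0 0 0 -0.98 15.55 -16.5 150;0 0 0 -0.98 15.55 -16.5 150;0 0 0 -0.98 15.55 -16.5 150"}}

```text
time: 29.65
position: [428.3, 122.6, 167.6]
eef_rot: [-3.142, -0.002, 0.0]
contact_force: [0.8, -0.2, -0.7]
gripper_width: 0.593
```

```bash
python3 - <<'E'
from h import *
s=sensors.sense();print(s['time'],s['gripper_width']*94,s['contact_force'],pose()[0])
PROF['sp']=[(6,60),(6,113),(3,118)];PROF['hole']=[(12,16)]
for cam,b in [('wrist',(170,345,100,300)),('side',(220,340,150,300))]:
    c=capture(cam);p=pose()[0];print(p)
    show(c,[(model('sp',428.4,122,c,20),(0,0,255)),(model('large_ring',p[0],p[1],c,p[2]-2.7),(0,255,0)),(model('hole',p[0],p[1],c,p[2]-2.7),(0,255,0)),(model('sleeve',428.4,122,c,15),(0,255,255))],'l5'+cam,b,4)
E
```

```text
29.65 55.73881871148563 [ 0.79842972 -0.17390775 -0.70824764] [428.29119225 122.64988068 167.57139488]
[428.29855557 122.52551097 167.56340181]
[428.31336928 122.39207339 167.56934658]
```

View pics/l5wrist.png

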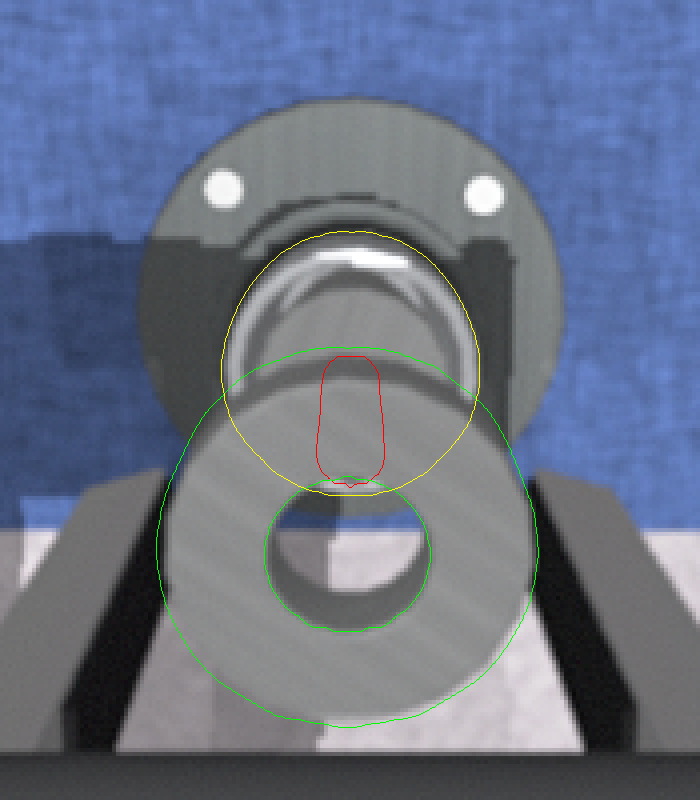

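View pics/l5side.png

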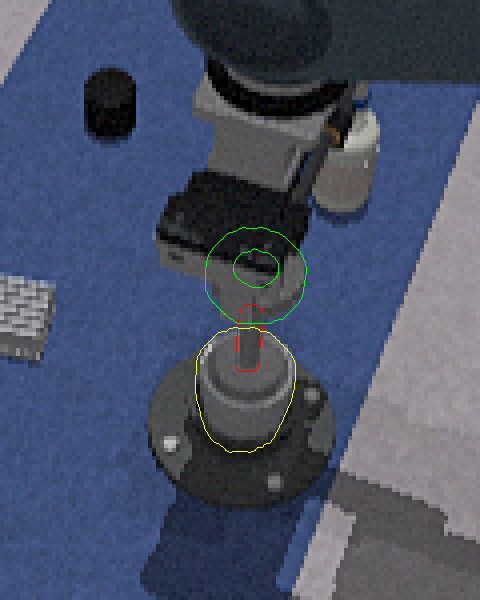

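>>> {"name": "servo_tool", "arguments": {"rows": "0 0 0 0 0 1.5 150;0 0 0 0 0 3 150;0 0 0 0 0 4.5 150;0 0 0 0 0 6 150;0 0 0 0 0 7 150;0 0 0 0 0 7.7 150;0 0 0 0 0 8 150;0 0 0 0 0 8.2 150;0 0 0 0 0 8.2 150;0 0 0 0 0 8.2 150;0 0 0 0 0 8.2 150"}}

```text
time: 30.85
position: [428.7, 122.0, 86.1]
eef_rot: [-3.142, -0.0, -0.001]
contact_force: [-0.0, -0.5, -0.3]
gripper_width: 0.593
```

>>> {"name": "servo_tool", "arguments": {"rows": "0 0 0 0 0 0.05 150;0 0 0 0 0 0.1 150;0 0 0 0 0 0.15 150;0 0 0 0 0 0.2 150;0 0 0 0 0 0.25 150;0 0 0 0 0 0.27 150;0 0 0 0 0 0.27 150;0 0 0 0 0 0.27 150"}}

```text
time: 31.65
position: [428.4, 122.0, 83.0]
eef_rot: [3.142, -0.0, -0.0]
contact_force: [-0.1, -0.2, -1.0]
gripper_width: 0.594
```

>>> {"name": "servo_tool", "arguments": {"rows": "0 0 0 0 0 0.03 150;0 0 0 0 0 0.06 150;0 0 0 0 0 0.06 150;0 0 0 0 0 0.06 150"}}

```text
time: 32.05
position: [428.6, 122.0, 82.8]
eef_rot: [-3.142, -0.0, -0.001]
contact_force: [-0.9, -0.2, 3.5]
gripper_width: 0.591
```

>>> {"name": "servo_tool", "arguments": {"rows": "0 0 0 0 0 -0.02 103;0 0 0 0 0 -0.03 95;0 0 0 0 0 -0.03 80;0 0 0 0 0 -0.03 50;0 0 0 0 0 -0.03 30;0 0 0 0 0 -2 0;0 0 0 0 0 -6 0;0 0 0 0 0 -10 0;0 0 0 0 0 -14 0;0 0 0 0 0 -14 0;0 0 0 0 0 -14 0;0 0 0 0 0 -14 0"}}

```text
time: 33.25
position: [427.4, 122.0, 220.7]
eef_rot: [3.142, 0.0, -0.004]
contact_force: [-0.0, -0.8, -0.9]
gripper_width: 1.0
```

```bash
python3 - <<'E'
from h import *
s=sensors.sense();print(s['time'],s['gripper_width']*94,s['contact_force'],pose()[0])
for i in range(2): find('large_ring',428,122,z0=80)
c=capture('wrist');p=pose()[0];print(p)
PROF['sp']=[(6,60),(6,113),(3,118)];PROF['hole']=[(12,16)]
show(c,[(model('sp',428.4,122,c,20),(0,0,255)),(model('large_ring',428.4,122,c,80),(0,255,0)),(model('hole',428.4,122,c,80),(0,255,0))],'l6',(170,345,100,280),4)
E
```

```text
33.25 94.02007100390927 [-0.04420996 -0.84945662 -0.9411393 ] [427.43799887 121.98668463 220.74146546]
wrist large_ring 0.64 [428.2 122.5] res 0.06 tcp [427.6 122.  220.9]
wrist large_ring 0.96 [428.7 122.1] res 0.05 tcp [428.  122.  221.5]
[428.09178728 121.98684198 221.74367959]
```

View pics/l6.png

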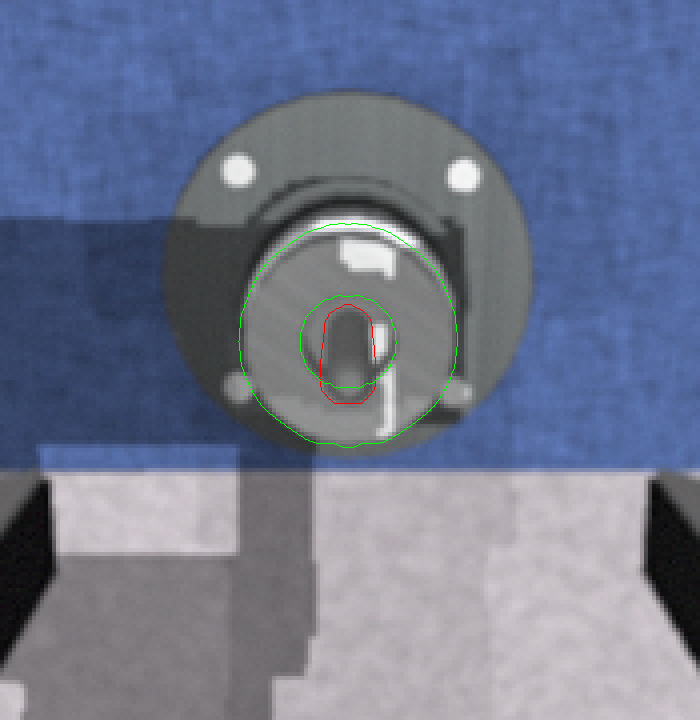

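>>> {"name": "servo_tool", "arguments": {"rows": "0 0 0 3 -3 0 0;0 0 0 6 -6 0 0;0 0 0 9.5 -9 0 0;0 0 0 13 -12 1 0;0 0 0 16 -15 4 0;0 0 0 17.6 -17 8 0;0 0 0 17.6 -17 12 0;0 0 0 17.6 -17 12 0;0 0 0 17.6 -17 12 0;0 0 0 17.6 -17 12 0;0 0 0 17.6 -17 12 0;0 0 0 17.6 -17 12 0"}}

```text
time: 34.8
position: [605.5, 292.1, 104.9]
eef_rot: [-3.141, 0.001, -0.006]
contact_force: [0.4, 0.6, 0.1]
gripper_width: 1.0
```

```bash
python3 - <<'E'
from h import *
print(sensors.sense()['time'],pose()[0])
for i in range(3): find('small_ring',604,292,tag='r1')
c=capture('wrist');save(c,'w12');print(pose()[0])
E
```

```text
34.8 [605.49935755 292.10938302 104.86484806]
wrist small_ring 0.91 [315.6 345.5] res 1.0 tcp [604.9 292.  103.8]
wrist small_ring 0.8 [315.6 345.5] res 1.0 tcp [604.9 292.  103.8]
wrist small_ring 0.74 [607.7 293.1] res 0.11 tcp [604.9 292.  103.8]
wrist small_ring 0.93 [315.6 345.5] res 1.0 tcp [604.6 292.  103. ]
wrist small_ring 0.84 [607.6 293.7] res 0.06 tcp [604.6 292.  103. ]
wrist small_ring 0.89 [317.5 402.1] res 1.0 tcp [604.4 292.  102.5]
wrist small_ring 0.79 [317.5 402.1] res 1.0 tcp [604.4 292.  102.5]
wrist small_ring 0.7 [607.1 293.7] res 0.1 tcp [604.4 292.  102.5]
[604.33972949 291.98111167 102.42001901]
```

View pics/w12.png

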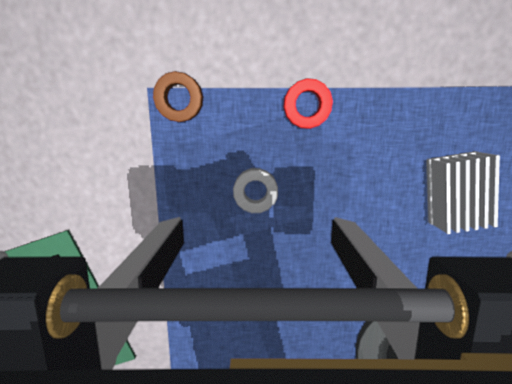

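View pics/r1.png

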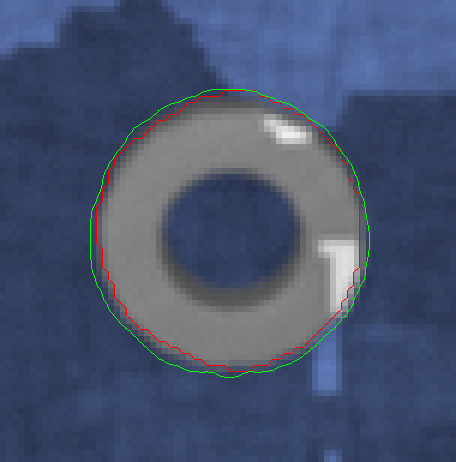

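>>> {"name": "servo_tool", "arguments": {"rows": "0 0 0 0.3 -0.14 3 0;0 0 0 0.3 -0.14 6 0;0 0 0 0.3 -0.14 8 0;0 0 0 0.3 -0.14 9 0;0 0 0 0.3 -0.14 9.5 0;0 0 0 0.3 -0.14 9.8 40;0 0 0 0.3 -0.14 9.8 70;0 0 0 0.3 -0.14 9.8 90;0 0 0 0.3 -0.14 9.8 105;0 0 0 0.3 -0.14 9.8 120;0 0 0 0.3 -0.14 9.8 130;0 0 0 0.3 -0.14 9.8 140;0 0 0 0.3 -0.14 9.8 160;0 0 0 0.3 -0.14 9.8 180;0 0 0 0.3 -0.14 9.8 180;0 0 0 0.3 -0.14 9.8 180", "newtons": 40}}

```text
time: 36.75
position: [607.4, 293.4, 4.5]
eef_rot: [-3.142, 0.0, -0.0]
contact_force: [-0.2, -0.4, 0.4]
gripper_width: 0.435
```

```bash
python3 - <<'E'
from h import *
s=sensors.sense();print(s['time'],s['gripper_width']*94,s['contact_force'],pose()[0])
for i in range(2): find('small_ring',607,293,tag='r2')
E
```

```text
36.75 40.91785795989047 [-0.23265224 -0.43017602  0.37443615] [607.44449905 293.44314952   4.52255284]
wrist small_ring 0.94 [444.2 317.6] res 1.0 tcp [607.4 293.4   4.4]
wrist small_ring 0.75 [608.1 293.5] res 0.08 tcp [607.4 293.4   4.4]
wrist small_ring 0.69 [444.2 317.6] res 1.0 tcp [607.4 293.4   4.5]
wrist small_ring 0.69 [444.2 317.6] res 1.0 tcp [607.4 293.4   4.5]
wrist small_ring 0.6 [607.4 292.9] res 0.11 tcp [607.4 293.4   4.5]
```

View pics/r2.png

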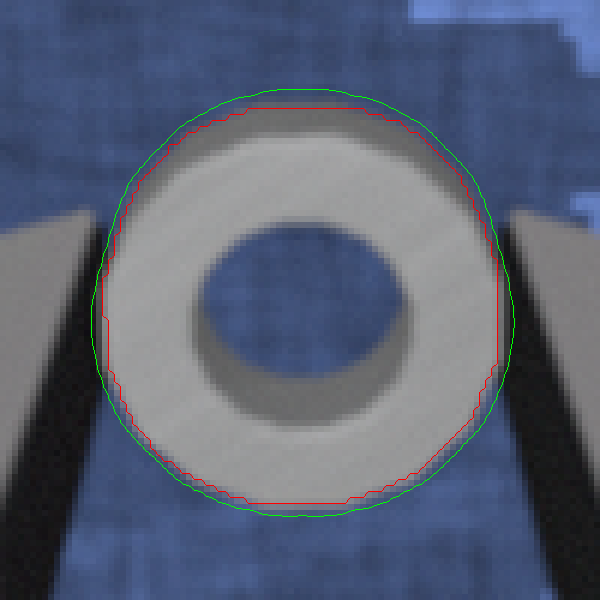

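>>> {"name": "servo_tool", "arguments": {"rows": "0 0 0 0 0 -1 180;0 0 0 0 0 -4 180;0 0 0 0 0 -8 180;0 0 0 -1 1 -12 180;0 0 0 -3 3 -15.5 180;0 0 0 -6 6 -16 180;0 0 0 -9 9 -16 180;0 0 0 -12 12 -16 180;0 0 0 -15 14.5 -16 180;0 0 0 -17 16.5 -16 180;0 0 0 -17.9 17.14 -16 180;0 0 0 -17.9 17.14 -16 180;0 0 0 -17.9 17.14 -16 180;0 0 0 -17.9 17.14 -16 180;0 0 0 -17.9 17.14 -16 180;0 0 0 -17.9 17.14 -16 180"}}

```text
time: 38.55
position: [428.7, 122.4, 164.3]
eef_rot: [-3.142, -0.001, 0.001]
contact_force: [0.7, 1.0, -0.5]
gripper_width: 0.439
```

```bash
python3 - <<'E'
from h import *
s=sensors.sense();print(s['time'],s['gripper_width']*94,s['contact_force'],pose()[0])
PROF['sp']=[(6,60),(6,113),(3,118)];PROF['hole']=[(11,14)]
for cam,b in [('wrist',(170,345,100,300)),('side',(220,340,150,300))]:
    c=capture(cam);p=pose()[0];print(p)
    show(c,[(model('sp',428.4,122,c,20),(0,0,255)),(model('small_ring',p[0],p[1],c,p[2]-4.5),(0,255,0)),(model('hole',p[0],p[1],c,p[2]-4.5),(0,255,0)),(model('large_ring',428.4,122,c,80),(0,255,255))],'r5'+cam,b,4)
E
```

```text
38.55 41.22688432557879 [ 0.66093267  0.96141523 -0.47777586] [428.70785793 122.36033128 164.27096374]
[428.58989347 122.33610582 164.25208702]
[428.49878106 122.26064876 164.23048742]
```

View pics/r5wrist.png

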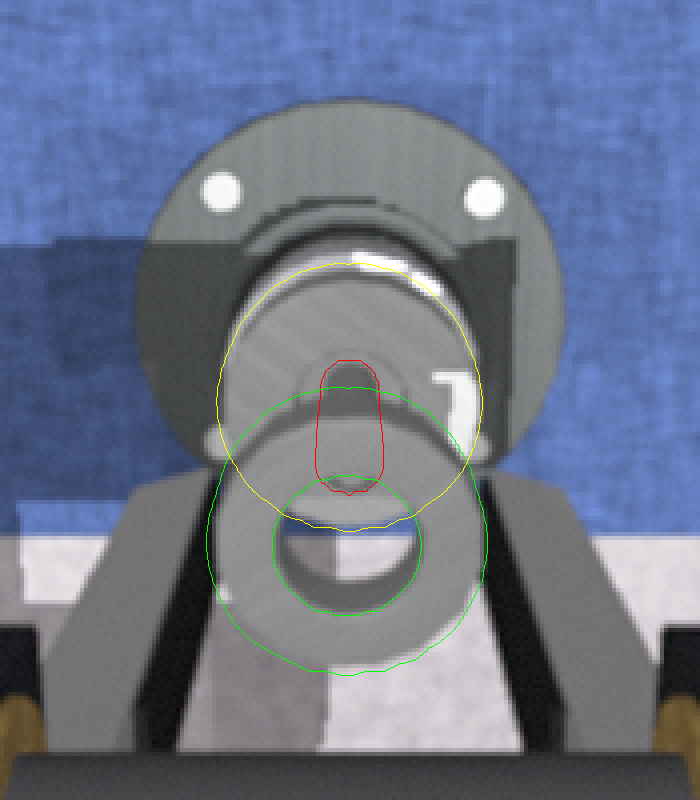

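View pics/r5side.png

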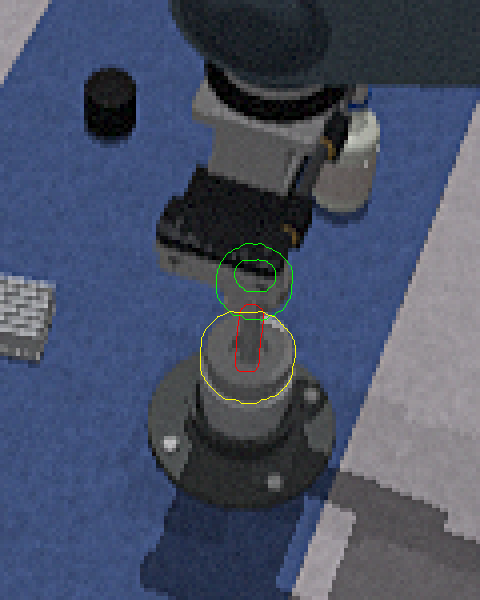

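>>> {"name": "servo_tool", "arguments": {"rows": "0 0 0 0 0.01 1.5 180;0 0 0 0 0.01 3 180;0 0 0 0 0.01 4.2 180;0 0 0 0 0.01 5.2 180;0 0 0 0 0.01 5.8 180;0 0 0 0 0.01 6.1 180;0 0 0 0 0.01 6.1 180;0 0 0 0 0.01 6.1 180;0 0 0 0 0.01 6.1 180"}}

```text
time: 39.55
position: [428.8, 121.9, 103.9]
eef_rot: [-3.142, 0.0, -0.002]
contact_force: [0.5, -0.9, -0.9]
gripper_width: 0.437
```

>>> {"name": "servo_tool", "arguments": {"rows": "0 0 0 0 0 0.05 180;0 0 0 0 0 0.1 180;0 0 0 0 0 0.15 180;0 0 0 0 0 0.2 180;0 0 0 0 0 0.25 180;0 0 0 0 0 0.28 180;0 0 0 0 0 0.28 180;0 0 0 0 0 0.28 180"}}

```text
time: 40.35
position: [428.4, 121.9, 100.6]
eef_rot: [-3.142, -0.0, 0.0]
contact_force: [0.0, 0.1, -0.7]
gripper_width: 0.437
```

>>> {"name": "servo_tool", "arguments": {"rows": "0 0 0 0 0 0.03 180;0 0 0 0 0 0.06 180;0 0 0 0 0 0.06 180;0 0 0 0 0 0.06 180"}}

```text
time: 40.75
position: [428.7, 121.9, 100.4]
eef_rot: [-3.142, -0.0, -0.001]
contact_force: [-0.7, -0.2, 4.5]
gripper_width: 0.436
```

Contact is at the expected height, so I'll release and back off.

>>> {"name": "servo_tool", "arguments": {"rows": "0 0 0 0 0 -0.02 142;0 0 0 0 0 -0.03 134;0 0 0 0 0 -0.03 115;0 0 0 0 0 -0.03 80;0 0 0 0 0 -0.03 40;0 0 0 0 0 -2 0;0 0 0 0 0 -6 0;0 0 0 0 0 -10 0;0 0 0 0 0 -12 0;0 0 0 0 0 -12 0;0 0 0 0 0 -12 0;0 0 0 0 0 -12 0"}}

```text
time: 41.95
position: [427.2, 121.9, 217.8]
eef_rot: [3.142, -0.0, -0.006]
contact_force: [-0.3, 0.4, 0.7]
gripper_width: 0.999
```

```bash
python3 - <<'E'
from h import *
s=sensors.sense();print(s['time'],s['gripper_width']*94,s['contact_force'],pose()[0])
for i in range(2): find('small_ring',428,122,z0=96)
c=capture('wrist');p=pose()[0];print(p)
PROF['sp']=[(6,60),(6,113),(3,118)];PROF['hole']=[(11,14)]
show(c,[(model('sp',428.4,122,c,20),(0,0,255)),(model('small_ring',428.4,122,c,96),(0,255,0)),(model('hole',428.4,122,c,96),(0,255,0))],'r6',(170,345,100,280),4)
E
```

```text
41.95 93.86734161891007 [-0.25142761  0.38594824  0.71786084] [427.20784093 121.8561175  217.8299127 ]
wrist small_ring 0.74 [428.8 122. ] res 0.07 tcp [427.3 121.9 218. ]
wrist small_ring 0.86 [428.7 121.9] res 0.15 tcp [427.7 121.9 218.7]
[427.90354682 121.8900771  218.98457454]
```

View pics/r6.png

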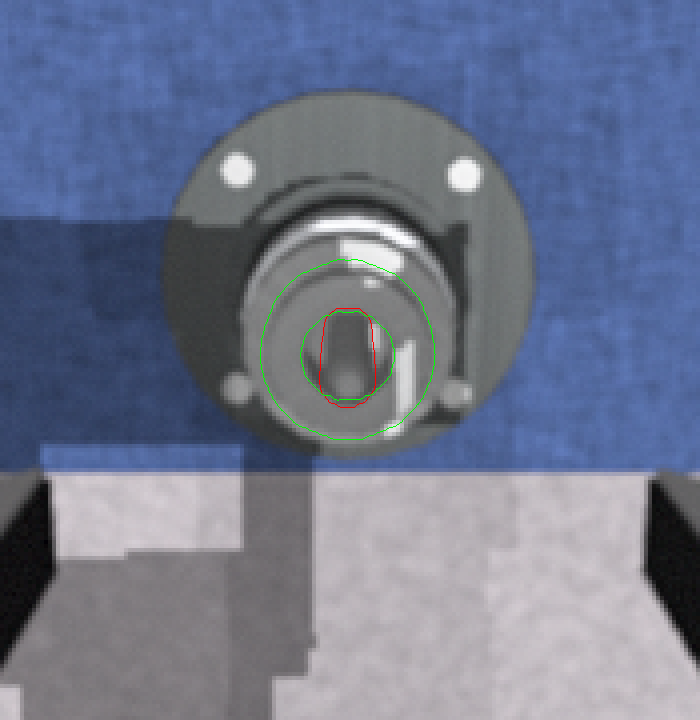

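>>> {"name": "servo_tool", "arguments": {"rows": "0 0 0 3 3 0 0;0 0 0 6 6 0 0;0 0 0 9 10 0 0;0 0 0 12 14 0 0;0 0 0 15 18 1 0;0 0 0 18.2 21.7 4 0;0 0 0 18.2 21.7 8 0;0 0 0 18.2 21.7 10 0;0 0 0 18.2 21.7 10 0;0 0 0 18.2 21.7 10 0;0 0 0 18.2 21.7 10 0;0 0 0 18.2 21.7 10 0;0 0 0 18.2 21.7 10 0"}}

```text
time: 43.5
position: [611.1, -95.1, 121.6]
eef_rot: [3.141, 0.001, 0.004]
contact_force: [-0.3, 1.1, 0.3]
gripper_width: 1.003
```

```bash
python3 - <<'E'
from h import *
print(sensors.sense()['time'],pose()[0])
for i in range(3): find('cap',611,-95,tag='c1')
c=capture('wrist');save(c,'w13');print(pose()[0])
E
```

```text
43.5 [611.13237139 -95.09795041 121.5565379 ]
wrist cap 0.71 [610.1 -94.5] res 0.12 tcp [610.8 -95.1 120.9]
wrist cap 0.78 [608.9 -95. ] res 0.09 tcp [610.5 -95.1 120.4]
wrist cap 0.88 [609.6 -95. ] res 0.06 tcp [610.4 -95.1 120.1]
[610.36182481 -95.07394985 120.01969572]
```

View pics/w13.png

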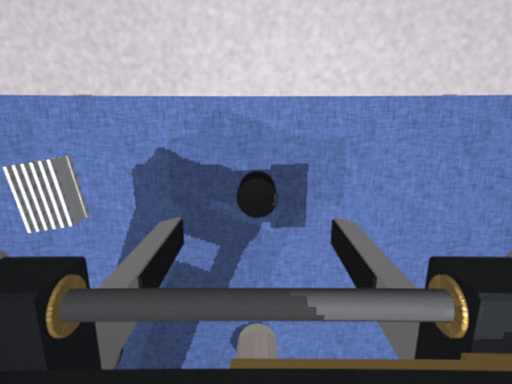

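View pics/c1.png

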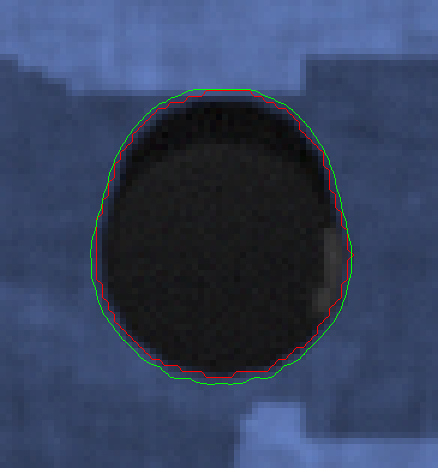

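>>> {"name": "servo_tool", "arguments": {"rows": "0 0 0 -0.06 -0.02 3 0;0 0 0 -0.06 -0.02 6 0;0 0 0 -0.06 -0.02 9 0;0 0 0 -0.06 -0.02 10.5 0;0 0 0 -0.06 -0.02 10.8 40;0 0 0 -0.06 -0.02 10.8 70;0 0 0 -0.06 -0.02 10.8 95;0 0 0 -0.06 -0.02 10.8 115;0 0 0 -0.06 -0.02 10.8 130;0 0 0 -0.06 -0.02 10.8 140;0 0 0 -0.06 -0.02 10.8 150;0 0 0 -0.06 -0.02 10.8 170;0 0 0 -0.06 -0.02 10.8 190;0 0 0 -0.06 -0.02 10.8 190;0 0 0 -0.06 -0.02 10.8 190", "newtons": 25}}

```text
time: 45.35
position: [609.9, -94.9, 12.2]
eef_rot: [3.142, -0.0, 0.0]
contact_force: [-1.0, 0.2, 2.6]
gripper_width: 0.406
```

```bash
python3 - <<'E'
from h import *
s=sensors.sense();print(s['time'],s['gripper_width']*94,s['contact_force'],pose()[0])
for i in range(3): find('cap',610,-95,tag='c2')
E
```

```text
45.35 38.12196621634747 [-0.99381308  0.23455168  2.56924735] [609.87115072 -94.91662099  12.17464002]
wrist cap 0.58 [609.2 -95.2] res 0.06 tcp [609.9 -94.9  12.2]
wrist cap 0.84 [609.2 -95. ] res 0.07 tcp [609.9 -94.9  12.2]
wrist cap 0.82 [609.2 -95.3] res 0.05 tcp [609.9 -94.9  12.2]
```

View pics/c2.png

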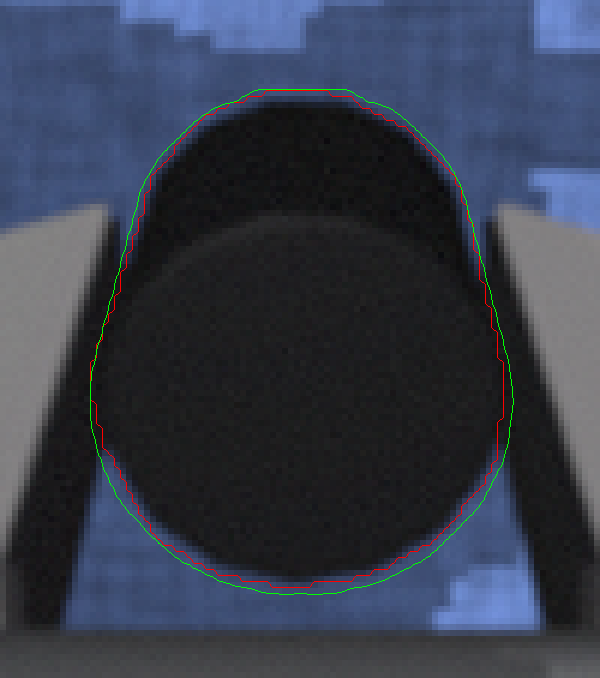

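>>> {"name": "servo_tool", "arguments": {"rows": "0 0 0 0 0 -1 190;0 0 0 0 0 -4 190;0 0 0 0 0 -8 190;0 0 0 -1 -1 -12 190;0 0 0 -3 -4 -15 190;0 0 0 -6 -7 -15.8 190;0 0 0 -9 -10.5 -15.8 190;0 0 0 -12 -14 -15.8 190;0 0 0 -15 -17.5 -15.8 190;0 0 0 -17 -20.5 -15.8 190;0 0 0 -18.07 -21.69 -15.8 190;0 0 0 -18.07 -21.69 -15.8 190;0 0 0 -18.07 -21.69 -15.8 190;0 0 0 -18.07 -21.69 -15.8 190;0 0 0 -18.07 -21.69 -15.8 190;0 0 0 -18.07 -21.69 -15.8 190"}}

```text
time: 47.25
position: [429.6, 121.3, 169.9]
eef_rot: [3.142, -0.002, -0.0]
contact_force: [0.3, -0.5, -1.4]
gripper_width: 0.404
```

```bash
python3 - <<'E'
from h import *
s=sensors.sense();print(s['time'],s['gripper_width']*94,s['contact_force'],pose()[0])
PROF['sp']=[(6,60),(6,113),(3,118)]
for cam,b in [('wrist',(170,345,100,300)),('side',(220,340,150,300))]:
    c=capture(cam);p=pose()[0];print(p)
    show(c,[(model('sp',428.4,122,c,20),(0,0,255)),(model('cap',p[0]-.6,p[1],c,p[2]-12),(0,255,0)),(model('small_ring',428.5,122,c,96),(0,255,255))],'c5'+cam,b,4)
E
```

```text
47.25 37.983515637248814 [ 0.34524209 -0.49786369 -1.40802994] [429.55474346 121.32338371 169.87888058]
[429.4200771  121.44784792 169.85468804]
[429.34648268 121.57726286 169.87552556]
```

View pics/c5wrist.png

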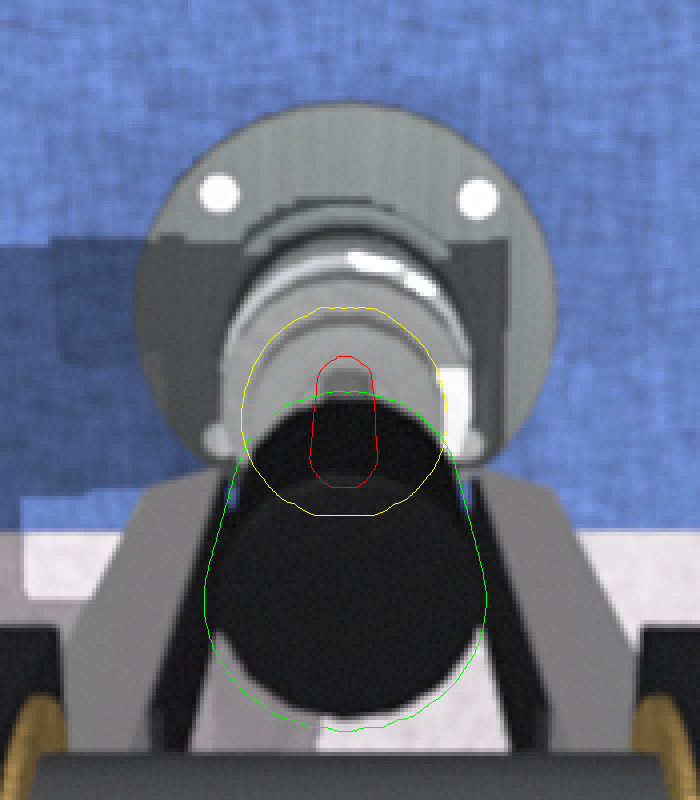

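View pics/c5side.png

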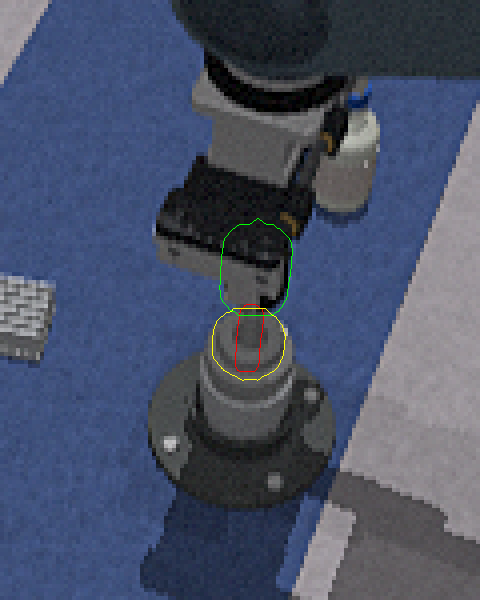

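>>> {"name": "servo_tool", "arguments": {"rows": "0 0 0 0 0 1 190;0 0 0 0 0 2 190;0 0 0 0 0 3 190;0 0 0 0 0 3.8 190;0 0 0 0 0 4.3 190;0 0 0 0 0 4.5 190;0 0 0 0 0 4.5 190;0 0 0 0 0 4.5 190;0 0 0 0 0 4.5 190"}}

```text
time: 48.25
position: [429.4, 122.1, 125.4]
eef_rot: [-3.142, -0.0, -0.002]
contact_force: [-0.6, -0.0, -1.1]
gripper_width: 0.405
```

>>> {"name": "servo_tool", "arguments": {"rows": "0 0 0 0 0 0.05 190;0 0 0 0 0 0.1 190;0 0 0 0 0 0.15 190;0 0 0 0 0 0.2 190;0 0 0 0 0 0.25 190;0 0 0 0 0 0.25 190;0 0 0 0 0 0.25 190"}}

```text
time: 48.95
position: [429.1, 122.0, 122.4]
eef_rot: [-3.142, 0.0, 0.0]
contact_force: [0.6, 0.3, -0.6]
gripper_width: 0.401
```

>>> {"name": "servo_tool", "arguments": {"rows": "0 0 0 0 0 0.04 190;0 0 0 0 0 0.08 190;0 0 0 0 0 0.08 190;0 0 0 0 0 0.08 190"}}

```text
time: 49.35
position: [429.4, 122.0, 122.1]
eef_rot: [-3.142, -0.0, -0.001]
contact_force: [-2.1, 0.3, 3.6]
gripper_width: 0.406
```

Contact at 122.1, which is fully home. Releasing.

>>> {"name": "servo_tool", "arguments": {"rows": "0 0 0 0 0 -0.03 150;0 0 0 0 0 -0.04 142;0 0 0 0 0 -0.04 120;0 0 0 0 0 -0.04 80;0 0 0 0 0 -0.04 40;0 0 0 0 0 -2 0;0 0 0 0 0 -6 0;0 0 0 0 0 -10 0;0 0 0 0 0 -12 0;0 0 0 0 0 -12 0;0 0 0 0 0 -12 0;0 0 0 0 0 -12 0"}}

```text
time: 50.55
position: [428.0, 122.0, 239.5]
eef_rot: [3.141, -0.0, -0.006]
contact_force: [-0.4, 0.9, -0.5]
gripper_width: 1.001
```

```bash
python3 - <<'E'
from h import *
s=sensors.sense();print(s['time'],s['gripper_width']*94,s['contact_force'],pose()[0])
for i in range(2): find('cap',428,122,z0=110)
PROF['sp']=[(6,60),(6,113),(3,118)]
for cam,b in [('wrist',(170,345,100,280)),('side',(220,340,170,300))]:
    c=capture(cam)
    show(c,[(model('cap',428.5,122,c,110),(0,255,0)),(model('small_ring',428.5,122,c,96),(0,255,255))],'c6'+cam,b,4)
E
```

```text
50.55 94.06307225445394 [-0.36789167  0.93891634 -0.53977834] [427.97052712 121.98056063 239.49271741]
wrist cap 0.95 [430.1 122. ] res 0.09 tcp [428.1 122.  239.7]
wrist cap 0.81 [430.2 122.3] res 0.12 tcp [428.5 122.  240.3]
```

View pics/c6wrist.png

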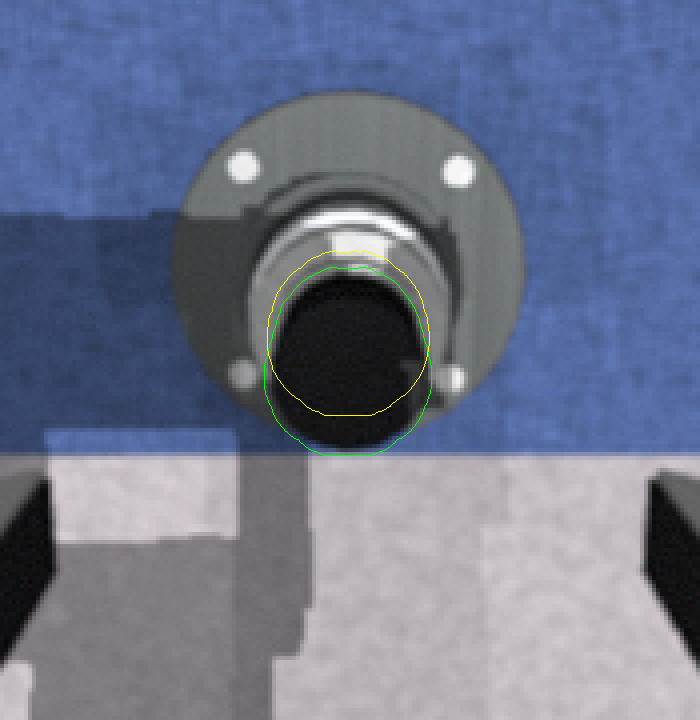

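View pics/c6side.png

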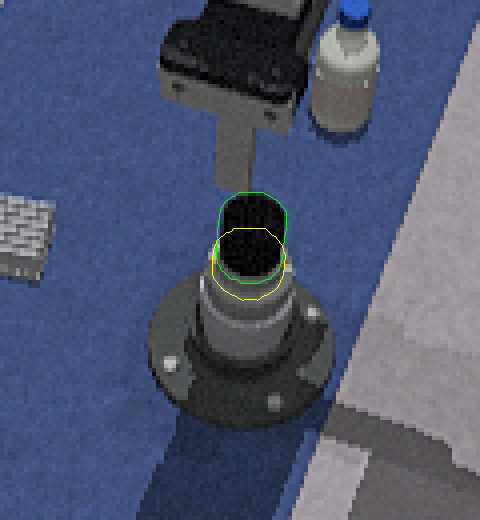

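```bash
python3 - <<'E'
from h import *
for i in range(2): find('cap',428,122,z0=110)
for i in range(2): find('cap',428,122,'side',z0=110,tag='cs')
for i in range(1): find('cap',428,122,'top',z0=110,tag='ct')
find('foot',428,122,'side')
find('foot',428,122)
E
```

```text
wrist cap 0.96 [429.1 122.1] res 0.1 tcp [429.  122.  241.3]
wrist cap 0.92 [429.3 121.7] res 0.09 tcp [429.1 122.  241.6]
side cap 0.68 [428.7 123.3] res 0.34 tcp [429.1 122.  241.7]
side cap 0.56 [429.3 123.5] res 0.2 tcp [429.1 122.  241.7]
side cap 0.66 [428.5 120. ] res 0.23 tcp [429.1 122.  241.7]
top cap 0.2 [500.4 -11.7] res 1.08 tcp [429.1 122.  241.7]
side foot 0.66 [428.5 120.2] res 0.53 tcp [429.1 122.  241.7]
side foot 0.44 [ 1371.3 -1011.6] res 1.0 tcp [429.1 122.  241.7]
side foot 0.85 [428.7 120.5] res 0.64 tcp [429.  122.  241.6]
side foot 0.95 [427.6 123.3] res 0.53 tcp [429.1 122.  241.7]
wrist foot 0.64 [429.3 122.7] res 0.77 tcp [429.1 122.  241.6]
wrist foot 0.8 [428. 122.] res 0.77 tcp [429.1 122.  241.6]
wrist foot 0.9 [429.3 122.7] res 0.69 tcp [429.1 122.  241.7]
```

>>> {"name": "servo_tool", "arguments": {"rows": "0 0 0 1 2 -2 0;0 0 0 3 6 -4 0;0 0 0 5 10 -4 0;0 0 0 7 15 -4 0;0 0 0 8 20 -4 0;0 0 0 8 25 -4 0;0 0 0 8 30 -4 0;0 0 0 8 30 -4 0;0 0 0 8 30 -4 0;0 0 0 8 30 -4 0;0 0 0 8 30 -4 0;0 0 0 8 30 -4 0"}}

```text
time: 53.45
position: [509.2, -176.6, 281.8]
eef_rot: [-3.142, -0.003, -0.0]
contact_force: [0.0, 0.8, 1.1]
gripper_width: 0.999
```

```bash
python3 - <<'E'
from h import *
print(sensors.sense()['time'])
c=capture('side');save(c,'end_side')
show(c,[],'end_crop',(200,330,150,290),4)
c=capture('top');save(c,'end_top')
E
```

```text
53.45
```

View pics/end_side.png

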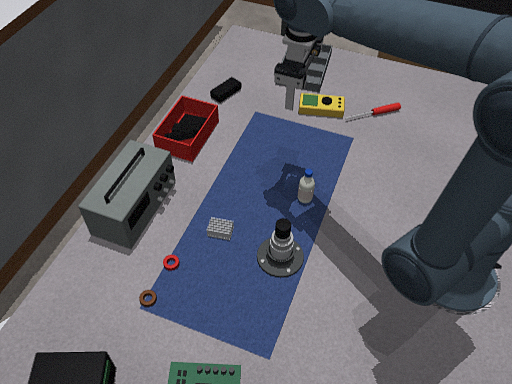

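View pics/end_crop.png

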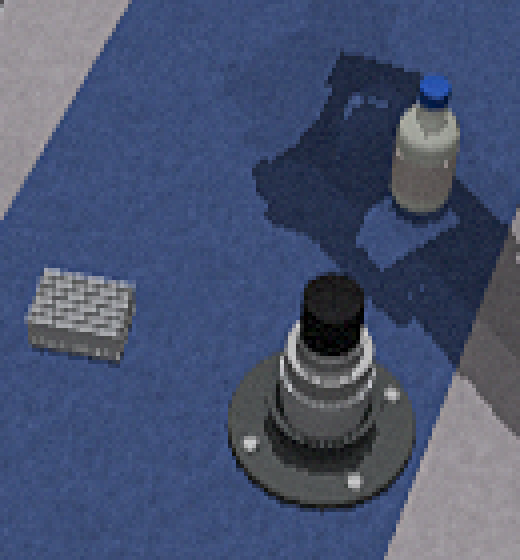

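View pics/end_top.png

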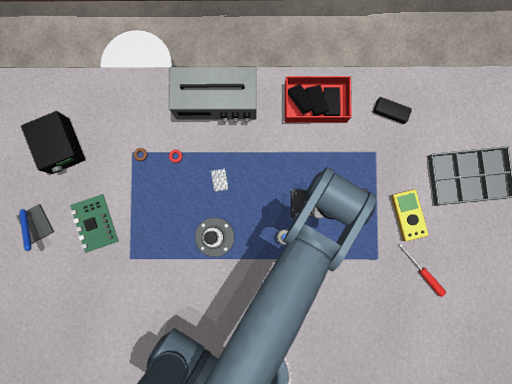

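The stack stands upright on the foot at (282,245) in the side picture, with its cap at (284,227). The bottle, heat sink, board, meter and the red and brown rings sit at the same pixels as at the start. Handing in.

```bash
python3 -c "
from h import *
print(bot.job_done())"
```

```text
the job is handed in; nothing more can be done
None
```

I rebuilt the swivel foot in the order asked: sleeve, plug, large ring, small grey ring, cap. Each part was lowered until it touched at its expected height, then released before I took the next. The job was handed in at about 53.5 s of the 136 s allowed.

**Placing:** After each release, the wrist camera put the part within about 1 mm of the foot's centre, near (428.4, 122). Contact forces were 3 to 8 N.

**Final look:** The stack stands straight, nothing is touching it, and the bottle, heat sink, board, meter and look-alike rings have not moved as far as the pictures show.

**Checks that disagreed or failed:**
- The first cap fit, taken while the arm was still settling, read about 1.6 mm off centre. Once settled it read about 0.7 mm.
- The side camera put the finished cap and foot up to about 2 mm off in y, with poor fits. The top camera found no usable cap, and the last foot fits were poor because the stack hides it. I relied on the wrist camera and the pictures.

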